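Hold the upper dental cast just above the seated lower cast

ROBOT

A 7-joint arm with a two-finger parallel gripper is mounted at the origin on the work surface. World frame = base frame: x ahead of the robot, y to its left, z up, the work surface at z = 0. Lengths are in mm, angles in rad, forces in N, time in s.
With the tool pointing down it reaches from about 400 to 850 mm from the base axis. Payload 4.4 kg.
Tool frame: the origin (TCP) lies between the finger pads; the fingertips stand 8 mm ahead of it and the grasp point (between the pads) lies 11 mm behind it; z points along the fingers, y is the direction in which the jaws open and shut (so a half turn about z gives the same grasp; the last joint's range is limited). The gripper opens to 94 mm and grips with 3 to 60 N. Pads are 16 mm wide; open, the fingers measure 119 mm over their backs; the gripper's body (75 mm by 177 mm) begins 78 mm behind the grasp point.
Start: joints at [-1.223, 0.628, 0.038, 1.517, -0.027, 0.996, -0.02], TCP at [261.337, 595.164, 213.478] pointing down, gripper open.
Joint ranges: [-3.06, 3.06], [-0.37, 2.12], [-1.25, 1.32], [0.18, 2.47], [-1.1, 4.24], [0.23, 1.98], [-2.94, 2.94]. Speed limits (rad/s): [2.57, 2.57, 3.14, 3.14, 3.14, 3.14, 3.14].

INTERFACE

Orientations are given as a 3x3 rotation matrix whose columns are the frame's x, y, z axes.
In Python, from plant import env, cams gives the robot as it stands.
- The arm moves only by the tool servo_tool, never from a script. Its argument "moves" is a list of rows, each a list of 5 numbers: the shift along the tool's x, y, z in mm, then the turn about the tool's z in rad, then the opening in per cent of the stroke, from 0 (shut) to 100 (fully open). In form: [[dx, dy, dz, roll, claw], ...]. A call has exactly 8 rows; each row is the pose to reach, as a shift and turn from the pose measured when the call began, along the tool's axes at that moment; what a row does not reach only later rows make up. A row lasts 1/12 s, in which the tool goes at most 41.7 mm and 7.16 degrees, less where a joint would pass 70% of its speed; a pose out of reach is approached as far as the arm can. A call with a gripper value outside its range is refused whole. The fingers move at their own pace and stop on an object; "squeeze" is the grip in N (left out, the last holds). Time passes only in rows, so rows that repeat a pose let the fingers close, or fill a call up. It gives the time, the measured TCP pose, the force and the opening at its end, in the units of the state.
- env.get_state(): the state, without advancing time (a new reading comes with each control period).
- cams.camera(name): name is "scene" or "top" or "wrist"; returns the picture (400x640x3 uint8, red, green, blue); there is no depth.
- cams.camera_model(name): a dict with "camera_matrix" (3x3 intrinsics, pixels), "R" (3x3) and "t" (3): a world point X has camera coordinates R X + t; the wrist camera has in their place "T_tool_cam" (4x4, takes a point from camera to tool coordinates, whose origin is the TCP and whose axes are the flange's). Camera axes: x right, y down, z forward; pixel columns grow to the right and rows downward; lengths in mm; the calibration is good to about 2 mm. A picture is of the moment at which its call begins: read the wrist's pose just before it. camera_model takes no time and is no camera call.
- env.sign_off(): hands the job in, once; it reports no verdict.
The state is a dict: "t": time; "q": joint angles; "joint_vel": joint speeds; "joint_efforts": joint torques, N m; "eef_pos": TCP position; "ee_rot": TCP orientation; "contact_force": force on the tool from outside, world axes, zero at the start; "moment": the same for the moment, N m; "width": opening from 0.0 (shut) to 1.0 (fully open).
Only numpy, scipy, OpenCV 4.12 (cv2) and the standard library are available. Lean on these libraries where they do the work, as an engineer would, in place of code of your own. Each camera call takes 0.05 s, during which the arm holds its last target.

TASK

First seat the lower dental cast (the one lying teeth up) flat and square in the shaped pocket of the model holder and let go of it. Then pick up the upper cast (lying teeth down), lift it over the low divider and hold it still and level just above the lower cast, front over front and arch over arch, with a gap of about 7 mm between the teeth, for the bite picture: finish while holding it there, do not put it down or let go. The two casts must never touch each other, nothing may hit the divider, and the tumbler, jar, spatula and box are left alone.

Things in the scene. Friction and masses are not known exactly. Their poses are not given: they have to be found in the camera images.
- lower_mid (a point): centre (half-way up, 19.5 mm above the underside) of the lower cast, a loose 130 g tan stone model, teeth up on the tray, 39 mm high. From above a D, 56 mm long (x), 52 mm wide (y): front (-x) a half circle of radius 26 mm, back square; flat sides 52 mm apart from x = -2 to +28 mm. Base 28 mm high, upright sides; on it a horseshoe of teeth 11 mm high, tips level. z up, x to its back
- upper_mid (a point): centre (half-way up) of the upper cast, loose, same stone, 90 to 180 g, teeth down on the tray, 38 mm high: teeth in the lowest 11 mm, then a 27 mm base with upright sides. From above a pentagon 58 mm long (x), 56 mm wide (y): front (-x) a right-angled point, back square; flat sides 56 mm apart from x = -1 to +29 mm. z up, x to its back. Point is 19 mm above the tooth tips
- upper_front (a point): pointed front tip of the upper cast's base, 29 mm from its centre along its -x, same height. It ends above the rounded front of the lower cast: aligned, upper_mid is straight above lower_mid and their x axes agree; with teeth just touching it would be 38.5 mm above it
- pocket (a point): centre of the model holder's pocket floor, 10 mm above the worktop. D-shaped pocket 60 mm (x) by 56 mm (y), 2 mm larger than the lower cast on every side; half-round end at -x, square end at +x. Its aluminium rim stands 7 mm above this floor (upper 3 mm flared out), about 6 mm thick. The seated cast's underside lies on this floor, its x along this x
- tray: fixed low steel instrument tray on which both casts start, one at each end (either may be at either end); 308 by 168 mm (x, y), floor 3 mm and rim 6 mm above the worktop; origin at the centre of its underside
- holder: the model holder, a fixed 92 mm square grey plate 10 mm thick with the rimmed D-shaped pocket; origin at the centre of its underside. Holder and tray stand on opposite sides of the divider, either way round
- divider: fixed upright grey panel, 300 mm long (x), 85 mm high, 12 mm thick at its top edge, standing between tray and holder on two 50 mm square feet 6 mm high; origin at the centre of its underside, z up
- lower: the lower cast; origin at the centre of its underside
- upper: the upper cast; origin at the centre of the plane of its tooth tips, 19 mm below upper_mid
- tumbler: steel tumbler, 66 mm across, 85 mm high, beyond the divider's far end; leave alone; origin under its centre
- jar: small white jar, 56 mm across, 70 mm high, beyond the divider's far end; leave alone; origin under its centre
- spatula: mixing spatula, 190 mm long, lying on the worktop at the far left; leave alone
- glovebox: cardboard box 230 by 120 by 70 mm lying at the far right; leave alone; origin under its centre
Not all that is in view belongs to the job. What is shaped like the lower but blue is not meant. Several things look just like the holder: the one meant starts farthest to the robot's right.

How it is judged:
By the outcome, as a careful person would: the job done as asked, in the order asked, and still so for the second after the job is handed in, while the arm keeps its last pose, push and grip.
It also fails if it takes over 72 s, if anything falls off the work surface, if the arm or the gripper's body presses on something with over 40 N, if the wrist force passes 120 N, or if a joint passes its speed limit or range.

## Working session

There is one attempt and no reset: what is moved stays moved. The work goes in short steps, Python scripts to look and compute and a tool call to move; the robot and the scene stay as the last step left them, time stands still between calls to the robot, and variables do not carry over. Pictures are saved under pics/ and viewed, and the job is handed in when it is done.

Besides the shell and the picture viewer there is one more tool, called after "Call:" as name([rows], argument=value, ...), one row to a line, values as JSON. servo_tool: Moves the arm, as the interface text tells. Its arguments: {"type":"object","properties":{"moves":{"type":"array"},"squeeze":{"type":"number"}},"required":["moves"]}

```bash
ls; mkdir -p pics; python3 - <<'E'
from plant import env, cams
import cv2
s=env.get_state(); print(s)
for n in ("scene","top","wrist"):
    im=cams.camera(n); cv2.imwrite(f"pics/{n}0.png",im[:,:,::-1]); 
    print(n,cams.camera_model(n))
E
```

```text
pics
{'t': 0.0, 'q': array([-1.22277136,  0.62929828,  0.03841949,  1.51832283, -0.02700004,
        0.99628158, -0.019998  ]), 'joint_vel': array([-2.01757519e-03,  3.10624089e-05, -4.63762165e-04,  4.05405636e-04,
       -1.36861590e-03,  7.60975455e-04,  3.20074593e-04]), 'joint_efforts': array([-7.98590900e-04, -5.49735332e+01,  1.14380836e+00, -1.86631411e+01,
       -5.20142843e-02,  2.38194532e-02,  1.61521525e-04]), 'eef_pos': array([261.08445149, 594.58159103, 212.59914002]), 'ee_rot': array([[-9.15597968e-01,  4.02094330e-01, -7.14612835e-04],
       [ 4.02094965e-01,  9.15596492e-01, -1.64432445e-03],
       [-6.87653118e-06, -1.79288234e-03, -9.99998393e-01]]), 'contact_force': array([-0.0277685 , -0.34781418,  0.77234814]), 'moment': array([ 0.00317057, -0.03445828, -0.03102808]), 'width': 1.0013721261735522}
scene {'camera_matrix': array([[396.42598808,   0.        , 321.81436657],
       [  0.        , 396.42598808, 205.39966276],
       [  0.        ,   0.        ,   1.        ]]), 'R': array([[-0.19811827,  0.98013351, -0.00935169],
       [ 0.75199625,  0.14587063, 
[... 344 characters left out ...]
088404],
       [-0.99650509, -0.01753633, -0.0816706 ],
       [ 0.08184524, -0.00948192, -0.99659994]]), 't': array([ -54.95700759,  600.5644953 , 1439.00818264])}
wrist {'camera_matrix': array([[300.97918246,   0.        , 317.00109654],
       [  0.        , 300.97918246, 202.72669503],
       [  0.        ,   0.        ,   1.        ]]), 'T_tool_cam': array([[ 6.61643174e-04, -9.73237710e-01, -2.29799745e-01,
         6.66042206e+01],
       [ 9.99999480e-01,  4.65690119e-04,  9.06944634e-04,
        -6.22638492e-01],
       [-7.75657247e-04, -2.29800226e-01,  9.73237512e-01,
        -1.71850449e+02],
       [ 0.00000000e+00,  0.00000000e+00,  0.00000000e+00,
         1.00000000e+00]])}
```

View pics/top0.png

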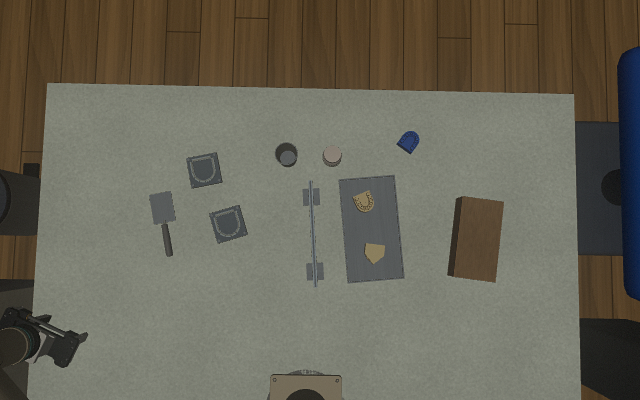

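View pics/scene0.png

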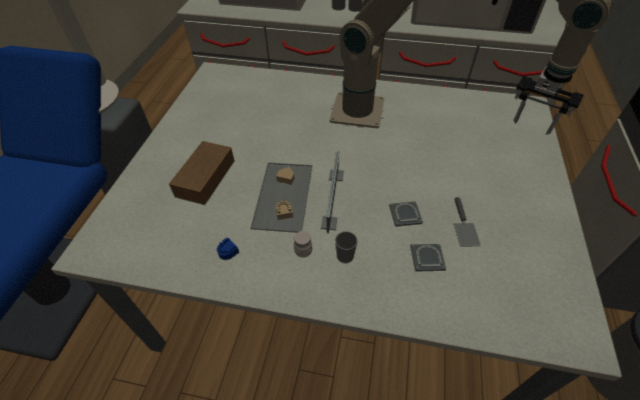

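View pics/wrist0.png

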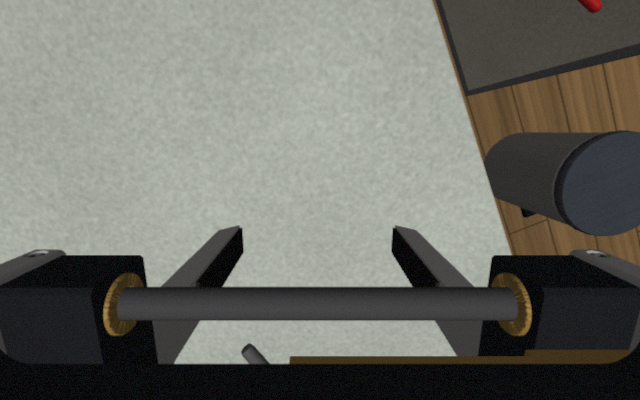

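```bash
cat > h.py <<'E'
from plant import env, cams
import numpy as np, cv2
def ray(cam,uv,pose=None):
    m=cams.camera_model(cam);K=m["camera_matrix"]
    d=np.linalg.inv(K)@np.array([uv[0],uv[1],1.0])
    if cam=="wrist":
        p,R=pose;T=m["T_tool_cam"]
        return p+R@T[:3,3], R@T[:3,:3]@d
    R,t=m["R"],m["t"]; return -R.T@t, R.T@d
def onz(cam,uv,z,pose=None):
    o,d=ray(cam,uv,pose); return o+d*(z-o[2])/d[2]
def grab(name,fn):
    s=env.get_state(); pose=(np.array(s["eef_pos"]),np.array(s["ee_rot"]))
    im=cams.camera(name)[:,:,::-1].copy(); cv2.imwrite("pics/"+fn,im); return im,pose
def plan(pos,phi=None,s=None):
    """shift in tool axes and roll to reach world TCP pos and tool-x yaw phi (mod pi picks nearest)"""
    s=s or env.get_state();R=np.array(s["ee_rot"]);p=np.array(s["eef_pos"])
    d=R.T@(np.array(pos)-p); c=np.arctan2(R[1,0],R[0,0]); r=0
    if phi is not None: r=-((phi-c+np.pi)%(2*np.pi)-np.pi)
    print("t",round(s["t"],2),"pos",p.round(1),"phi",round(c,3),"q7",round(s["q"][6],2),"-> shift",d.round(1),"roll",round(r,3),"F",np.round(s["contact_force"],1),"w",round(s["width"],3))
E
python3 - <<'E'
from h import *
im=cv2.imread("pics/top0.png")
hsv=cv2.cvtColor(im,cv2.COLOR_BGR2HSV)
for nm,uv,z in [("holder",(228,224),10),("holder2",(204,170),10),("low",(365,202),35),("up",(375,252),41),("trayTL",(339,179),6),("TR",(394,175),6),("BR",(404,278),6),("BL",(347,283),6),("divfar",(311,181),85),("divnear",(316,287),85),("tumbler",(286,154),85),("jar",(332,155),70)]:
    print(nm,onz("top",uv,z).round(0))
m=cv2.inRange(hsv,(10,60,120),(30,255,255)); m[:,:330]=0;m[:180]=0;m[270:]=0;m[:,420:]=0
n,l,st,c=cv2.connectedComponentsWithStats(m)
print(st,c)
cv2.imwrite("pics/topz.png",cv2.resize(im[140:300,180:420],None,fx=3.3,fy=3.3,interpolation=cv2.INTER_CUBIC))
E
```

```text
holder [531. 237.  10.]
holder2 [690. 314.  10.]
low [ 601. -162.   35.]
up [ 457. -192.   41.]
trayTL [671. -87.   6.]
TR [ 686. -250.    6.]
BR [ 382. -281.    6.]
BL [ 365. -114.    6.]
divfar [654.  -5.  85.]
divnear [359. -24.  85.]
tumbler [729.  67.  85.]
jar [731. -63.  70.]
[[     0      0    640    400 255518]
 [   353    191     21     21    189]
 [   366    205      5      4      7]
 [   364    207      1      1      1]
 [   365    243     20     21    285]] [[319.40475818 199.44120962]
 [363.64021164 200.06878307]
 [367.71428571 206.57142857]
 [364.         207.        ]
 [374.27719298 251.63157895]]
```

View pics/topz.png

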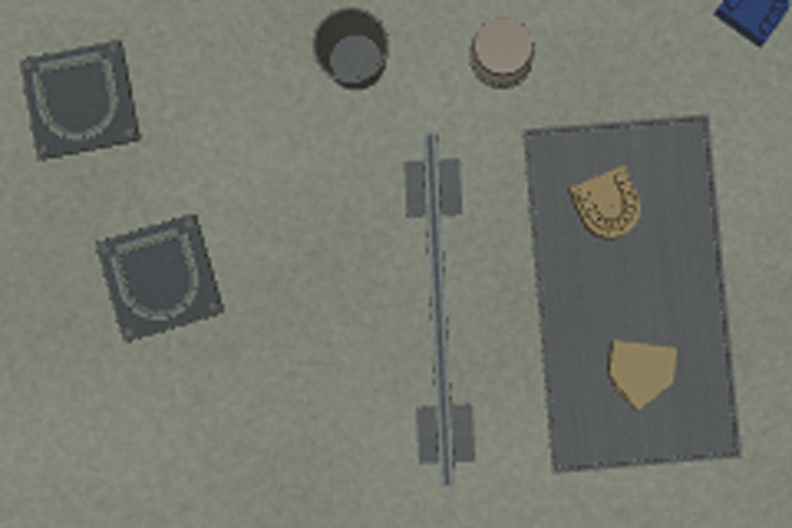

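```bash
python3 - <<'E'
from h import *
plan((502,229,150),0.28)
E
```

```text
t 0.15 pos [261.1 594.7 212.8] phi 2.728 q7 -0.02 -> shift [-367.6 -237.9   63.1] roll 2.448 F [ 0.2  0.  -0.2] w 1.0
```

Call:
servo_tool([
  [-40, -26, 6, 0.12, 100],
  [-80, -52, 12, 0.24, 100],
  [-120, -78, 18, 0.36, 100],
  [-160, -104, 24, 0.48, 100],
  [-200, -130, 30, 0.6, 100],
  [-240, -156, 36, 0.72, 100],
  [-275, -180, 42, 0.84, 100],
  [-310, -205, 48, 0.96, 100],
])

```text
t: 0.82
eef_pos: [441.6, 315.9, 170.5]
ee_rot: [[-0.19, 0.982, -0.0], [0.982, 0.19, -0.001], [-0.001, -0.001, -1.0]]
contact_force: [1.5, 1.0, 0.0]
width: 0.999
```

```bash
python3 - <<'E'
from h import *
plan((502,229,150),0.28)
E
```

```text
t 0.82 pos [441.6 315.9 170.5] phi 1.762 q7 -0.27 -> shift [-96.8  42.8  20.6] roll 1.482 F [1.5 1.  0. ] w 0.999
```

Call:
servo_tool([
  [-20, 9, 4, 0.12, 100],
  [-40, 18, 8, 0.24, 100],
  [-60, 27, 12, 0.36, 100],
  [-80, 36, 16, 0.48, 100],
  [-96, 43, 20, 0.6, 100],
  [-97, 43, 20, 0.72, 100],
  [-97, 43, 20, 0.84, 100],
  [-97, 43, 20, 0.96, 100],
])

```text
t: 1.48
eef_pos: [502.3, 228.2, 150.4]
ee_rot: [[0.7, 0.714, -0.001], [0.714, -0.7, -0.001], [-0.002, 0.0, -1.0]]
contact_force: [-0.2, -0.2, -0.4]
width: 0.998
```

Call:
servo_tool([
  [0, 0, 0, 0.12, 100],
  [0, 0, 0, 0.24, 100],
  [0, 0, 0, 0.36, 100],
  [0, 0, 0, 0.48, 100],
  [0, 0, 0, 0.52, 100],
  [0, 0, 0, 0.52, 100],
  [0, 0, 0, 0.52, 100],
  [0, 0, 0, 0.52, 100],
])

```text
t: 2.15
eef_pos: [502.2, 228.3, 150.2]
ee_rot: [[0.962, 0.273, -0.001], [0.273, -0.962, -0.001], [-0.001, 0.001, -1.0]]
contact_force: [0.7, 0.2, 0.1]
width: 1.002
```

```bash
python3 - <<'E'
from h import *
plan((502,229,150),0.28); print(env.get_state()["q"].round(2))
im,p=grab("wrist","w1.png"); np.savez("w1.npz",p=p[0],R=p[1])
E
```

```text
t 2.15 pos [502.2 228.3 150.2] phi 0.277 q7 -1.21 -> shift [ 0.  -0.7  0.2] roll -0.003 F [0.7 0.2 0.1] w 1.002
[-0.91  0.67  0.69  1.87 -0.58  0.81 -1.21]
```

View pics/w1.png

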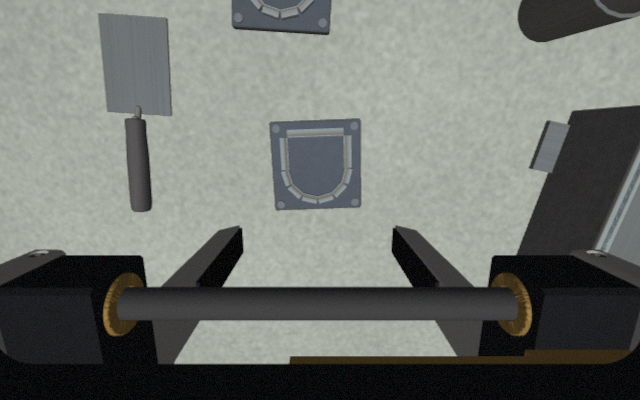

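```bash
python3 - <<'E'
from h import *
im=cv2.imread("pics/w1.png")
c=im[105:225,255:375]
cv2.imwrite("pics/w1z.png",cv2.resize(c,None,fx=5,fy=5,interpolation=cv2.INTER_CUBIC))
h=cv2.cvtColor(c,cv2.COLOR_BGR2HSV)
for p in [(20,20),(60,60),(30,60),(10,10),(60,28),(5,60)]: print(p,h[p[1],p[0]])
E
```

```text
(20, 20) [107  28 127]
(60, 60) [107  43 106]
(30, 60) [ 43  13 133]
(10, 10) [ 50  14 163]
(60, 28) [ 30  10 129]
(5, 60) [ 43  14 170]
```

View pics/w1z.png

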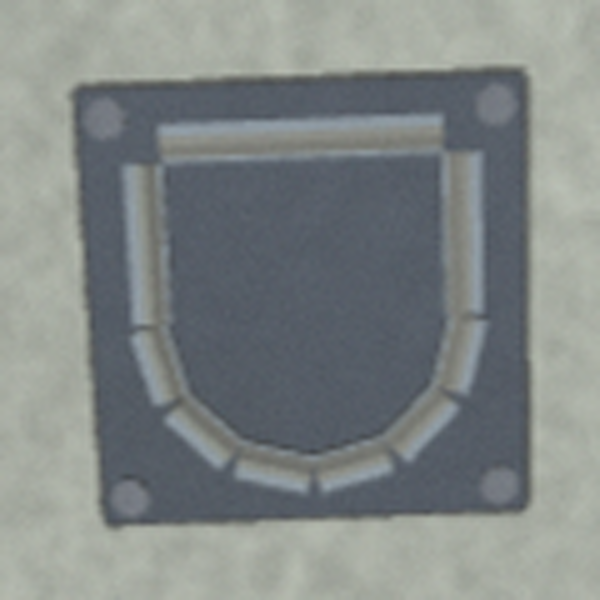

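```bash
cat >> h.py <<'E'
def floorfit(im,pose,box,z=10,show=None,smin=22):
    x0,y0,x1,y1=box; f=6
    c=cv2.resize(im[y0:y1,x0:x1],None,fx=f,fy=f,interpolation=cv2.INTER_CUBIC)
    h=cv2.cvtColor(cv2.GaussianBlur(c,(0,0),4),cv2.COLOR_BGR2HSV)
    m=((h[...,1]>smin)&(h[...,0]>95)&(h[...,0]<120)).astype(np.uint8)*255
    n,l,st,ce=cv2.connectedComponentsWithStats(m)
    return c,m,l,st,ce,(lambda q:np.array([onz("wrist",((u+.5)/f-.5+x0,(v+.5)/f-.5+y0),z,pose)[:2] for u,v in q]))
E
python3 - <<'E'
from h import *
d=np.load("w1.npz");pose=(d["p"],d["R"]);im=cv2.imread("pics/w1.png")
c,m,l,st,ce,W=floorfit(im,pose,(255,105,375,225))
cv2.imwrite("pics/w1m.png",m);print(st)
# overall plate: union outer contour
cn=max(cv2.findContours(m,cv2.RETR_EXTERNAL,cv2.CHAIN_APPROX_NONE)[0],key=cv2.contourArea)[:,0]
w=W(cn); print("plate",cv2.minAreaRect(w.astype(np.float32)))
k=l[360,360]; print(k,st[k])
cn=cv2.findContours((l==k).astype(np.uint8),cv2.RETR_EXTERNAL,cv2.CHAIN_APPROX_NONE)[0][0][:,0]
w=W(cn); print("floor",cv2.minAreaRect(w.astype(np.float32)))
E
```

```text
[[     0      0    720    720 295524]
 [    93     89    537    538 222873]
 [   582    123      1      1      1]
 [   531    184      1      1      1]
 [   171    592      1      1      1]]
plate ((531.9677124023438, 237.57781982421875), (89.60208892822266, 89.58724975585938), 18.057466506958008)
1 [    93     89    537    538 222873]Traceback (most recent call last):
  File "<stdin>", line 10, in <module>
  File "h.py", line 27, in <lambda>
    return c,m,l,st,ce,(lambda q:np.array([onz("wrist",((u+.5)/f-.5+x0,(v+.5)/f-.5+y0),z,pose)[:2] for u,v in q]))
                                           ~~~^^^^^^^^^^^^^^^^^^^^^^^^^^^^^^^^^^^^^^^^^^^^^^^^
  File "h.py", line 11, in onz
    o,d=ray(cam,uv,pose); return o+d*(z-o[2])/d[2]
        ~~~^^^^^^^^^^^^^
  File "h.py", line 4, in ray
    m=cams.camera_model(cam);K=m["camera_matrix"]
ValueError: time passes only in moves, steps and waits
```

View pics/w1m.png

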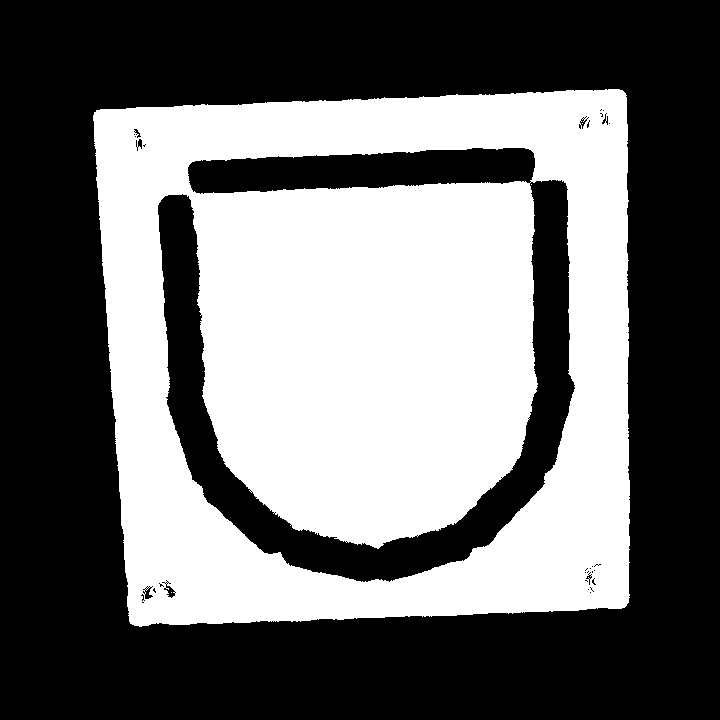

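```bash
python3 - <<'E'
import re
s=open('h.py').read()
s=s.replace('def ray(','_M={}\ndef cm(c):\n    if c not in _M: _M[c]=cams.camera_model(c)\n    return _M[c]\ndef ray(').replace('m=cams.camera_model(cam);K','m=cm(cam);K')
open('h.py','w').write(s)
E
python3 - <<'E'
from h import *
d=np.load("w1.npz");pose=(d["p"],d["R"]);im=cv2.imread("pics/w1.png")
c,m,l,st,ce,W=floorfit(im,pose,(255,105,375,225))
ring=cv2.bitwise_not(m); n,l,st,ce=cv2.connectedComponentsWithStats(cv2.dilate(cv2.bitwise_not(m),np.ones((9,9))))
# outer background is comp containing (0,0)
inner=((l!=l[0,0])&(l>0)).astype(np.uint8)
mm=cv2.bitwise_not(cv2.dilate(ring,np.ones((9,9))))
n,l,st,ce=cv2.connectedComponentsWithStats(mm); k=l[360,360]; f=cv2.dilate((l==k).astype(np.uint8),np.ones((9,9)))
cn=cv2.findContours(f,cv2.RETR_EXTERNAL,cv2.CHAIN_APPROX_NONE)[0][0][:,0]
w=W(cn)
print("floor",cv2.minAreaRect(w.astype(np.float32)))
cn=max(cv2.findContours(m,cv2.RETR_EXTERNAL,cv2.CHAIN_APPROX_NONE)[0],key=cv2.contourArea)[:,0]
plate=W(cn)
for a in (.30,.31,.315,.32,.33):
    u=np.array([np.cos(a),np.sin(a)]);v=np.array([-u[1],u[0]])
    for nm,q in (("floor",w),("plate",plate)):
        X=q@u;Y=q@v
        lo=lambda t:(np.percentile(t,1),np.percentile(t,99))
        cx=(X.min()+X.max())/2;cy=(Y.min()+Y.max())/2
        print(a,nm,"L",(np.ptp(X)).round(1),"W",np.ptp(Y).round(1),"c",(cx*u+cy*v).round(1))
E
```

```text
floor ((531.3096313476562, 237.52003479003906), (62.08030319213867, 57.79230880737305), 18.046762466430664)
0.3 floor L 62.2 W 58.3 c [531.3 237.7]
0.3 plate L 90.6 W 90.5 c [532.  237.6]
0.31 floor L 62.1 W 57.9 c [531.3 237.6]
0.31 plate L 89.8 W 89.8 c [532.  237.6]
0.315 floor L 62.1 W 57.8 c [531.3 237.5]
0.315 plate L 89.6 W 89.6 c [532.  237.6]
0.32 floor L 62.2 W 57.9 c [531.4 237.4]
0.32 plate L 89.8 W 89.8 c [532.  237.6]
0.33 floor L 62.5 W 58.2 c [531.6 237.4]
0.33 plate L 90.5 W 90.6 c [532.  237.6]
```

```bash
python3 - <<'E'
from h import *
plan((573,-173,150),0.38)
E
```

```text
t 2.2 pos [502.2 228.3 150.3] phi 0.276 q7 -1.21 -> shift [-41.4 405.4   0.7] roll -0.104 F [-0.1 -0.1 -0.4] w 0.998
```

Call:
servo_tool([
  [-4, 40, 0, -0.01, 100],
  [-8, 80, 0, -0.02, 100],
  [-12, 120, 0, -0.03, 100],
  [-16, 160, 0, -0.04, 100],
  [-20, 200, 0, -0.05, 100],
  [-24, 240, 0, -0.06, 100],
  [-28, 280, 0, -0.07, 100],
  [-32, 320, 0, -0.08, 100],
])

```text
t: 2.87
eef_pos: [558.8, -90.3, 150.8]
ee_rot: [[0.937, 0.35, -0.001], [0.35, -0.937, -0.001], [-0.001, 0.0, -1.0]]
contact_force: [0.8, -0.3, -1.4]
width: 0.996
```

```bash
python3 - <<'E'
from h import *
plan((573,-173,150),0.38)
E
```

```text
t 2.87 pos [558.8 -90.3 150.8] phi 0.357 q7 -0.61 -> shift [-15.6  82.5   0.9] roll -0.023 F [ 0.8 -0.3 -1.4] w 0.996
```

Call:
servo_tool([
  [-7, 35, 0, -0.01, 100],
  [-12, 65, 0, -0.02, 100],
  [-16, 82, 1, -0.02, 100],
  [-16, 82, 1, -0.02, 100],
  [-16, 82, 1, -0.02, 100],
  [-16, 82, 1, -0.02, 100],
  [-16, 82, 1, -0.02, 100],
  [-16, 82, 1, -0.02, 100],
])

```text
t: 3.53
eef_pos: [572.7, -170.7, 149.8]
ee_rot: [[0.929, 0.371, -0.001], [0.371, -0.929, 0.0], [-0.001, -0.001, -1.0]]
contact_force: [-0.1, 1.3, 0.5]
width: 1.002
```

```bash
python3 - <<'E'
from h import *
plan((573,-173,150),0.38)
im,p=grab("wrist","w2.png"); np.savez("w2.npz",p=p[0],R=p[1])
E
```

```text
t 3.53 pos [ 572.7 -170.7  149.8] phi 0.38 q7 -0.48 -> shift [-0.6  2.3 -0.2] roll 0.0 F [-0.1  1.3  0.5] w 1.002
```

View pics/w2.png

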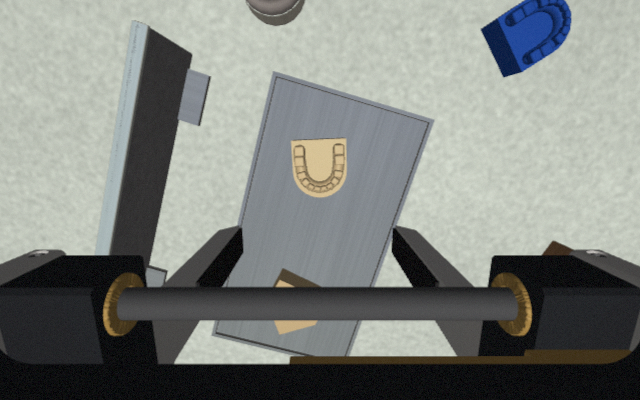

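```bash
cat >> h.py <<'E'
def tanmask(im,box,f=6,lo=(8,50,90),hi=(30,255,255)):
    x0,y0,x1,y1=box
    c=cv2.resize(im[y0:y1,x0:x1],None,fx=f,fy=f,interpolation=cv2.INTER_CUBIC)
    h=cv2.cvtColor(cv2.GaussianBlur(c,(0,0),3),cv2.COLOR_BGR2HSV)
    m=cv2.inRange(h,lo,hi)
    cn=max(cv2.findContours(m,cv2.RETR_EXTERNAL,cv2.CHAIN_APPROX_NONE)[0],key=cv2.contourArea)[:,0]
    px=(cn+.5)/f-.5+np.array([x0,y0])
    return c,m,cn,px
def ext(w,a):
    u=np.array([np.cos(a),np.sin(a)]);v=np.array([-u[1],u[0]]);X=w@u;Y=w@v
    return X.min(),X.max(),Y.min(),Y.max(),u,v
E
python3 - <<'E'
from h import *
d=np.load("w2.npz");pose=(d["p"],d["R"]);im=cv2.imread("pics/w2.png")
c,m,cn,px=tanmask(im,(270,120,370,215))
cv2.drawContours(c,[cn.reshape(-1,1,2)],-1,(0,0,255),1); cv2.imwrite("pics/w2z.png",c)
w31=np.array([onz("wrist",q,31,pose)[:2] for q in px]); w3=np.array([onz("wrist",q,3,pose)[:2] for q in px])
r=cv2.minAreaRect(w31.astype(np.float32));print(r)
for a in (.34,.36,.38,.40,.42):
    A=ext(w31,a);B=ext(w3,a);u,v=A[4],A[5]
    print(a,"L31",A[1]-A[0],"W31",A[3]-A[2],"W3",B[3]-B[2],"xfront+28",(A[0]+28), "xback3-28",B[1]-28,"c",((A[0]+28)*u+(A[2]+A[3])/2*v).round(1))
E
```

```text
((602.2914428710938, -161.09840393066406), (56.15056610107422, 51.916954040527344), 24.269681930541992)
0.34 L31 57.882484479161974 W31 54.027259412279534 W3 59.2330730519231 xfront+28 514.0401310690881 xback3-28 515.475164200982 c [ 601.9 -160.2]
0.36 L31 57.43999301337078 W31 53.47099103298518 W3 58.62320525730149 xfront+28 506.89754497215915 xback3-28 507.8433103291819 c [ 602.  -160.4]
0.38 L31 56.974526316230595 W31 52.90231842606818 W3 57.999738021788005 xfront+28 499.5634062424567 xback3-28 499.9971262777324 c [ 602.1 -160.6]
0.4 L31 56.60680942280703 W31 52.3127893418158 W3 57.353404676480125 xfront+28 491.9686025789614 xback3-28 491.9929159694369 c [ 602.1 -160.8]
0.42 L31 56.2219388768018 W31 51.916772753902194 W3 56.91922978519682 xfront+28 484.1845662582365 xback3-28 483.78272933841237 c [ 602.2 -161.1]
```

View pics/w2z.png

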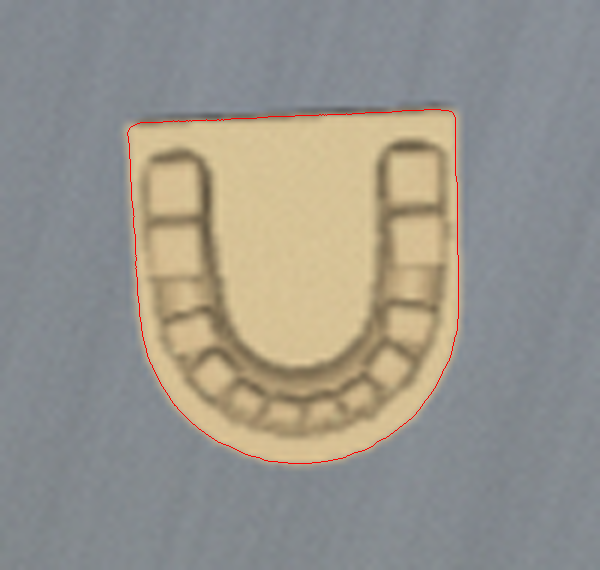

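```bash
python3 - <<'E'
from h import *
plan((608.6,-158.2,21),0.422)
E
```

```text
t 3.58 pos [ 572.7 -171.   149.8] phi 0.38 q7 -0.48 -> shift [ 38.2   1.5 128.8] roll -0.042 F [-0.8  0.9 -0.5] w 1.001
```

Call:
servo_tool([
  [15, 1, 30, -0.02, 100],
  [30, 1, 60, -0.04, 100],
  [38, 1.5, 70, -0.042, 100],
  [38, 1.5, 80, -0.042, 100],
  [38, 1.5, 90, -0.042, 100],
  [38, 1.5, 100, -0.042, 100],
  [38, 1.5, 108, -0.042, 100],
  [38, 1.5, 108, -0.042, 100],
])

```text
t: 4.25
eef_pos: [607.1, -158.4, 40.7]
ee_rot: [[0.913, 0.408, -0.003], [0.408, -0.913, 0.0], [-0.002, -0.002, -1.0]]
contact_force: [-0.1, 1.2, 1.4]
width: 0.997
```

```bash
python3 - <<'E'
from h import *
plan((608.6,-158.2,21),0.422)
im,p=grab("wrist","w3.png")
E
```

```text
t 4.25 pos [ 607.1 -158.4   40.7] phi 0.421 q7 -0.42 -> shift [ 1.5  0.4 19.7] roll -0.001 F [-0.1  1.2  1.4] w 0.997
```

View pics/w3.png

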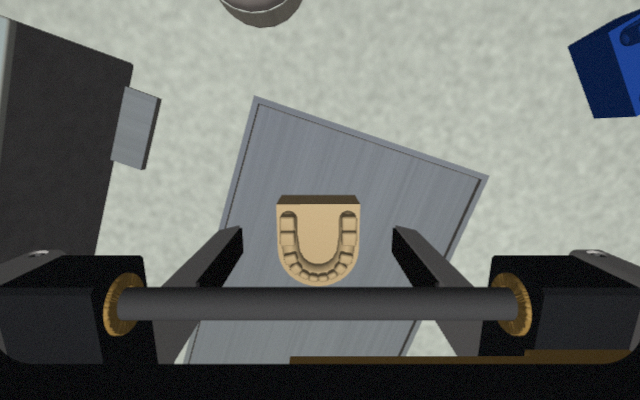

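Call:
servo_tool([
  [1.5, 0.5, 7, 0, 100],
  [1.5, 0.5, 14, 0, 100],
  [1.5, 0.5, 19.5, 0, 100],
  [1.5, 0.5, 19.5, 0, 100],
  [1.5, 0.5, 19.5, 0, 80],
  [1.5, 0.5, 19.5, 0, 60],
  [1.5, 0.5, 19.5, 0, 50],
  [1.5, 0.5, 19.5, 0, 30],
], squeeze=25)

```text
t: 4.97
eef_pos: [609.4, -158.5, 22.3]
ee_rot: [[0.913, 0.409, -0.001], [0.409, -0.913, 0.0], [-0.001, -0.001, -1.0]]
contact_force: [0.4, 0.2, 0.4]
width: 0.753
```

Call:
servo_tool([
  [0, 0, 0, 0, 10],
  [0, 0, 0, 0, 10],
  [0, 0, 0, 0, 10],
  [0, 0, 0, 0, 10],
  [0, 0, 0, 0, 10],
  [0, 0, 0, 0, 10],
  [0, 0, 0, 0, 10],
  [0, 0, 0, 0, 10],
], squeeze=25)

```text
t: 5.63
eef_pos: [609.5, -158.5, 22.5]
ee_rot: [[0.913, 0.409, -0.001], [0.409, -0.913, 0.0], [-0.001, -0.001, -1.0]]
contact_force: [-0.4, -0.0, 2.2]
width: 0.55
```

```bash
python3 - <<'E'
from h import *
plan((608.6,-158.2,21),0.422)
im,p=grab("wrist","w4.png"); np.savez("w4.npz",p=p[0],R=p[1])
E
```

```text
t 5.63 pos [ 609.5 -158.5   22.5] phi 0.421 q7 -0.41 -> shift [-0.7 -0.6  1.5] roll -0.001 F [-0.4 -0.   2.2] w 0.55
```

View pics/w4.png

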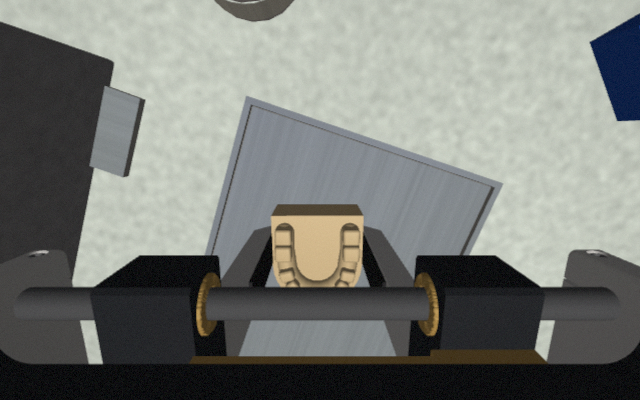

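Call:
servo_tool([
  [0, 0, -5, 0, 10],
  [0, 0, -15, 0, 10],
  [0, 0, -30, 0, 10],
  [0, 0, -50, 0, 10],
  [0, 0, -70, 0, 10],
  [0, 0, -90, 0, 10],
  [0, 0, -110, 0, 10],
  [0, 0, -118, 0, 10],
])

```text
t: 6.35
eef_pos: [611.0, -159.4, 143.8]
ee_rot: [[0.913, 0.408, 0.003], [0.408, -0.913, -0.001], [0.002, 0.002, -1.0]]
contact_force: [0.6, -0.1, -1.1]
width: 0.55
```

```bash
python3 - <<'E'
from h import *
plan((539.1,240.0,135),0.315)
im,p=grab("wrist","w5.png"); np.savez("w5.npz",p=p[0],R=p[1])
E
```

```text
t 6.35 pos [ 611.  -159.4  143.8] phi 0.421 q7 -0.49 -> shift [  97.4 -393.9    8.1] roll 0.106 F [ 0.6 -0.1 -1.1] w 0.55
```

View pics/w5.png

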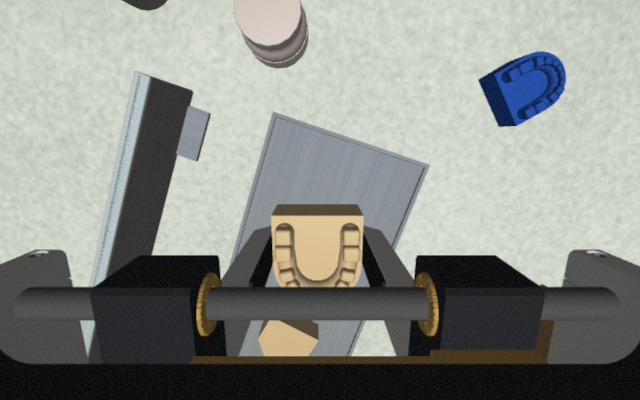

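```bash
cat >> h.py <<'E'
def intool(uv,tz):
    m=cm("wrist");T=m["T_tool_cam"];d=T[:3,:3]@np.linalg.inv(m["camera_matrix"])@np.array([uv[0],uv[1],1.]);o=T[:3,3]
    return (o+d*(tz-o[2])/d[2])[:2]
E
python3 - <<'E'
from h import *
im=cv2.imread("pics/w5.png")
c=cv2.resize(im[195:290,255:380],None,fx=6,fy=6,interpolation=cv2.INTER_CUBIC);cv2.imwrite("pics/w5z.png",c)
g=cv2.cvtColor(im,cv2.COLOR_BGR2GRAY).astype(int); print(g[200:222,318],g[200:222,290],g[200:222,345]); print(g[225,266:280],g[225,355:370])
E
```

```text
[147 145 145 145  96  72  74  73  72  75  73  75  73  74  73 125 191 201
 203 202 200 202] [147 148 147 150  98  77  72  76  74  74  74  73  75  75  76 128 188 201
 201 201 198 198] [151 149 151 148  99  72  73  78  73  74  76  74  75  70  78 127 189 202
 202 202 200 201]
[145 146 146 139 128 168 199 198 200 199 197 178 127  94] [ 99 135 180 201 201 200 201 191 155 134 141 143 144 150 149]
```

View pics/w5z.png

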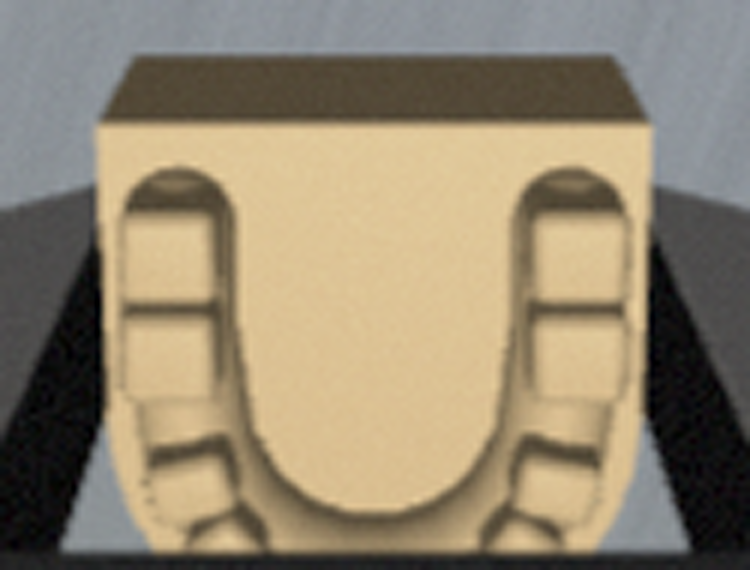

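```bash
python3 - <<'E'
from h import *
for tz in (-8.5,-7.5,-9.5): print(tz,intool((317,215.0),tz),intool((270.7,225),tz),intool((363,225),tz))
for tz in (19.5,18.5,20.5): print(tz,intool((317,204.2),tz))
# teeth tip inner marks
E
```

```text
-8.5 [19.93126824  0.07949827] [ 14.02277002 -26.19348288] [14.06620439 26.18542178]
-7.5 [19.65225438  0.07913592] [ 13.70758605 -26.35468077] [13.75128632 26.3448723 ]
-9.5 [20.2102821   0.07986061] [ 14.33795398 -26.032285  ] [14.38112246 26.02597127]
19.5 [19.44490172  0.06453529]
18.5 [19.68563022  0.06492281]
20.5 [19.20417322  0.06414777]
```

Call:
servo_tool([
  [6, -24, 0, 0.01, 10],
  [15, -60, 0, 0.02, 10],
  [24, -96, 0, 0.03, 10],
  [33, -132, 0, 0.04, 10],
  [42, -168, 0, 0.05, 10],
  [51, -204, 0, 0.06, 10],
  [60, -240, 0, 0.07, 10],
  [69, -276, 0, 0.08, 10],
])

```text
t: 7.07
eef_pos: [560.4, 122.3, 142.8]
ee_rot: [[0.943, 0.333, 0.003], [0.333, -0.943, -0.002], [0.002, 0.003, -1.0]]
contact_force: [0.3, 0.0, -0.6]
width: 0.55
```

```bash
python3 - <<'E'
from h import *
plan((539.6,240.1,135),0.315)
E
```

```text
t 7.07 pos [560.4 122.3 142.8] phi 0.34 q7 -0.96 -> shift [  19.6 -118.     7.5] roll 0.025 F [ 0.3  0.  -0.6] w 0.55
```

Call:
servo_tool([
  [6, -35, 1, 0.01, 10],
  [12, -70, 2, 0.02, 10],
  [16, -98, 4, 0.025, 10],
  [19, -112, 6, 0.025, 10],
  [20, -118, 8, 0.025, 10],
  [20, -118, 16, 0.025, 10],
  [20, -118, 26, 0.025, 10],
  [20, -118, 36, 0.025, 10],
])

```text
t: 7.73
eef_pos: [540.7, 237.3, 105.7]
ee_rot: [[0.952, 0.306, 0.003], [0.307, -0.952, -0.003], [0.002, 0.004, -1.0]]
contact_force: [-0.2, -0.5, -1.6]
width: 0.551
```

Call:
servo_tool([
  [0, 0, 10, 0, 10],
  [0, 0, 20, 0, 10],
  [0, 0, 30, 0, 10],
  [0, 0, 36, 0, 10],
  [0, 0, 36, 0, 10],
  [0, 0, 36, 0, 10],
  [0, 0, 36, 0, 10],
  [0, 0, 36, 0, 10],
])

```text
t: 8.4
eef_pos: [541.2, 237.4, 70.2]
ee_rot: [[0.952, 0.307, 0.004], [0.307, -0.952, -0.003], [0.003, 0.004, -1.0]]
contact_force: [0.4, -0.3, -1.6]
width: 0.553
```

```bash
python3 - <<'E'
from h import *
plan((539.6,240.1,60),0.315)
im,p=grab("wrist","w6.png"); np.savez("w6.npz",p=p[0],R=p[1]);print(p[1].round(4))
cv2.imwrite("pics/w6z.png",cv2.resize(im[140:290,220:420],None,fx=4,fy=4,interpolation=cv2.INTER_CUBIC))
E
```

```text
t 8.4 pos [541.2 237.4  70.2] phi 0.312 q7 -1.11 -> shift [-0.7 -3.1 10.2] roll -0.003 F [ 0.4 -0.3 -1.6] w 0.553
[[ 0.9518  0.3067  0.0042]
 [ 0.3067 -0.9518 -0.0029]
 [ 0.0032  0.004  -1.    ]]
```

View pics/w6z.png

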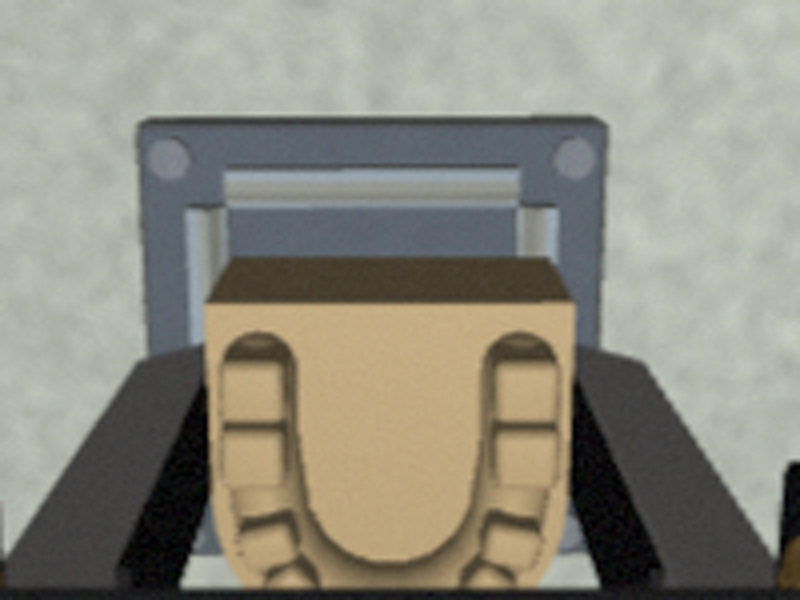

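```bash
python3 - <<'E'
from h import *
d=np.load("w6.npz");pose=(d["p"],d["R"])
P=lambda u,v,z:onz("wrist",(220+(u+.5)/4-.5,140+(v+.5)/4-.5),z,pose)
a=.315;u=np.array([np.cos(a),np.sin(a)]);v=np.array([-u[1],u[0]])
f=lambda q:(round(float(q[:2]@u),1),round(float(q[:2]@v),1))
pc=np.array([531.8,237.6,0]);print("pocket pred",f(pc))
print("floor back corners",f(P(229,205,10)),f(P(519,205,10)))
print("plate corners",f(P(138,122,10)),f(P(607,120,10)), "plate sides",f(P(149,350,10)),f(P(603,350,10)))
print("rim outer back z10?",f(P(225,170,17)),f(P(519,168,17)))
print("cast back bottom",f(P(235,257,pose[0][2]-19.5)),f(P(548,257,pose[0][2]-19.5)))
print("cast back top",f(P(206,302,pose[0][2]+8.5)),f(P(576,301,pose[0][2]+8.5)))
E
```

```text
pocket pred (579.2, 61.1)
floor back corners (608.8, 89.1) (608.6, 32.2)
plate corners (625.2, 106.1) (625.3, 15.5) plate sides (579.1, 106.2) (578.8, 14.5)
rim outer back z10? (616.9, 88.7) (617.1, 33.1)
cast back bottom (607.9, 83.0) (607.8, 31.8)
cast back top (608.0, 83.6) (608.0, 31.6)
```

Call:
servo_tool([
  [-1, -3.2, 5, 0, 10],
  [-1, -3.2, 10, 0, 10],
  [-1, -3.2, 15, 0, 10],
  [-1, -3.2, 18, 0, 10],
  [-1, -3.2, 18, 0, 10],
  [-1, -3.2, 18, 0, 10],
  [-1, -3.2, 18, 0, 10],
  [-1, -3.2, 18, 0, 10],
])

```text
t: 9.12
eef_pos: [539.5, 240.0, 52.4]
ee_rot: [[0.952, 0.307, 0.005], [0.307, -0.952, -0.003], [0.004, 0.004, -1.0]]
contact_force: [-0.1, -0.1, -1.0]
width: 0.553
```

```bash
python3 - <<'E'
from h import *
plan((539.6,240.1,29.5),0.315)
im,p=grab("wrist","w7.png"); np.savez("w7.npz",p=p[0],R=p[1]);print(p[1].round(4))
cv2.imwrite("pics/w7z.png",cv2.resize(im[160:290,220:420],None,fx=4,fy=4,interpolation=cv2.INTER_CUBIC))
E
```

```text
t 9.12 pos [539.5 240.   52.4] phi 0.312 q7 -1.1 -> shift [ 0.  -0.1 22.9] roll -0.003 F [-0.1 -0.1 -1. ] w 0.553
[[ 0.9518  0.3065  0.0046]
 [ 0.3066 -0.9518 -0.0027]
 [ 0.0035  0.004  -1.    ]]
```

View pics/w7z.png

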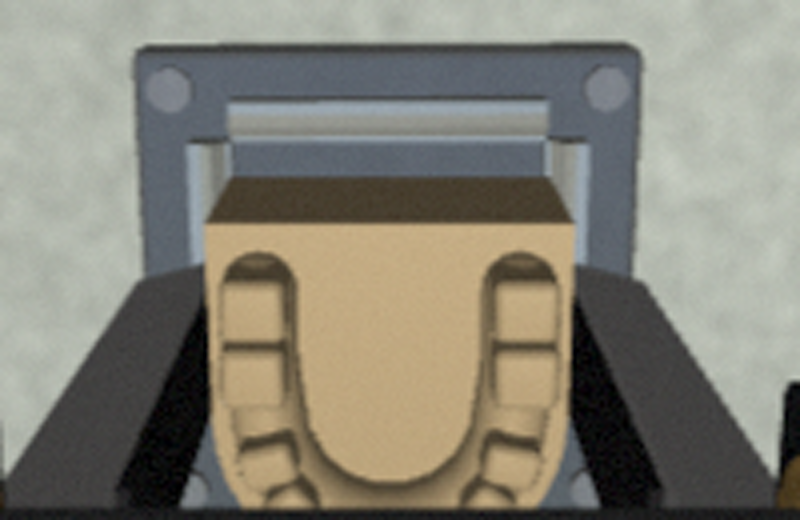

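```bash
python3 - <<'E'
from h import *
d=np.load("w7.npz");pose=(d["p"],d["R"])
P=lambda u,v,z:onz("wrist",(220+(u+.5)/4-.5,160+(v+.5)/4-.5),z,pose)
a=.315;u=np.array([np.cos(a),np.sin(a)]);v=np.array([-u[1],u[0]])
f=lambda q:(round(float(q[:2]@u),1),round(float(q[:2]@v),1))
print("floor back corners",f(P(232,140,10)),f(P(545,139,10)))
print("plate corners",f(P(137,48,10)),f(P(639,47,10)), "plate sides",f(P(147,270,10)),f(P(634,270,10)))
print("cast back bottom",f(P(235,177,pose[0][2]-19.5)),f(P(551,177,pose[0][2]-19.5)))
print("cast back top",f(P(205,222,pose[0][2]+8.5)),f(P(575,222,pose[0][2]+8.5)))
E
```

```text
floor back corners (608.7, 89.3) (608.7, 32.4)
plate corners (625.5, 105.7) (625.4, 16.1) plate sides (584.0, 105.9) (583.7, 15.2)
cast back bottom (607.1, 86.0) (607.0, 34.4)
cast back top (607.3, 86.8) (607.1, 34.7)
```

Call:
servo_tool([
  [0, -0.3, 3, 0, 10],
  [0, -0.3, 6, 0, 10],
  [0, -0.3, 9, 0, 10],
  [0, -0.3, 12, 0, 10],
  [0, -0.3, 14, 0, 10],
  [0, -0.3, 16, 0, 10],
  [0, -0.3, 18, 0, 10],
  [0, -0.3, 18, 0, 10],
])

```text
t: 9.83
eef_pos: [539.3, 240.2, 34.0]
ee_rot: [[0.952, 0.307, 0.004], [0.307, -0.952, -0.003], [0.003, 0.004, -1.0]]
contact_force: [-0.4, 0.5, -0.3]
width: 0.553
```

```bash
python3 - <<'E'
from h import *
plan((539.6,240.3,29.5),0.315)
im,p=grab("wrist","w8.png"); np.savez("w8.npz",p=p[0],R=p[1])
cv2.imwrite("pics/w8z.png",cv2.resize(im[160:290,220:420],None,fx=4,fy=4,interpolation=cv2.INTER_CUBIC))
E
```

```text
t 9.83 pos [539.3 240.2  34. ] phi 0.312 q7 -1.08 -> shift [ 0.3 -0.   4.5] roll -0.003 F [-0.4  0.5 -0.3] w 0.553
```

View pics/w8z.png

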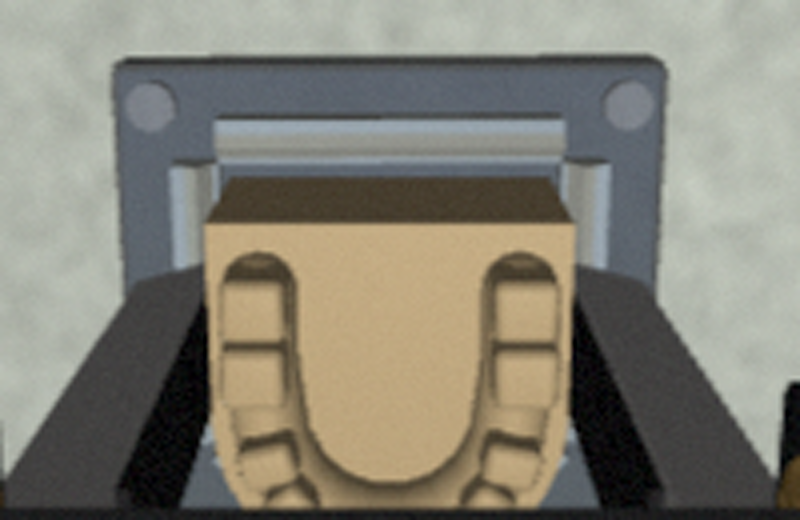

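Call:
servo_tool([
  [0, 0, 1, 0, 10],
  [0, 0, 2, 0, 10],
  [0, 0, 3, 0, 10],
  [0, 0, 4, 0, 10],
  [0, 0, 4.5, 0, 10],
  [0, 0, 4.5, 0, 10],
  [0, 0, 4.5, 0, 10],
  [0, 0, 4.5, 0, 10],
])

```text
t: 10.55
eef_pos: [539.4, 240.2, 29.7]
ee_rot: [[0.952, 0.307, 0.004], [0.307, -0.952, -0.003], [0.003, 0.004, -1.0]]
contact_force: [0.6, 0.1, -0.9]
width: 0.551
```

```bash
python3 - <<'E'
from h import *
plan((539.6,240.3,29.5),0.315)
E
```

```text
t 10.55 pos [539.4 240.2  29.7] phi 0.312 q7 -1.08 -> shift [ 0.2 -0.1  0.2] roll -0.003 F [ 0.6  0.1 -0.9] w 0.551
```

Call:
servo_tool([
  [0, 0, 0.4, 0, 10],
  [0, 0, 0.8, 0, 10],
  [0, 0, 1.2, 0, 10],
  [0, 0, 1.5, 0, 10],
  [0, 0, 1.5, 0, 10],
  [0, 0, 1.5, 0, 10],
  [0, 0, 1.5, 0, 10],
  [0, 0, 1.5, 0, 10],
])

```text
t: 11.22
eef_pos: [539.5, 240.2, 29.5]
ee_rot: [[0.952, 0.306, 0.004], [0.306, -0.952, -0.002], [0.004, 0.003, -1.0]]
contact_force: [-2.5, -0.1, 10.1]
width: 0.548
```

```bash
python3 - <<'E'
from h import *
plan((539.6,240.3,29.5),0.315)
im,p=grab("wrist","w9.png"); np.savez("w9.npz",p=p[0],R=p[1])
cv2.imwrite("pics/w9z.png",cv2.resize(im[160:290,220:420],None,fx=4,fy=4,interpolation=cv2.INTER_CUBIC))
E
```

```text
t 11.22 pos [539.5 240.2  29.5] phi 0.311 q7 -1.08 -> shift [ 0.1 -0.   0. ] roll -0.004 F [-2.5 -0.1 10.1] w 0.548
```

View pics/w9z.png

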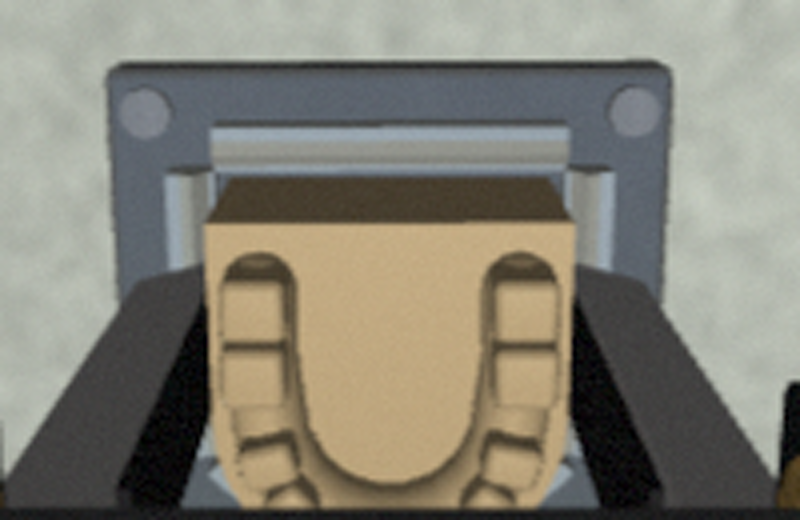

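Call:
servo_tool([
  [0, 0, -0.3, 0, 60],
  [0, 0, -0.3, 0, 65],
  [0, 0, -0.3, 0, 70],
  [0, 0, -0.3, 0, 80],
  [0, 0, -0.3, 0, 90],
  [0, 0, -0.3, 0, 95],
  [0, 0, -0.3, 0, 95],
  [0, 0, -0.3, 0, 95],
])

```text
t: 11.93
eef_pos: [539.5, 240.2, 29.7]
ee_rot: [[0.952, 0.306, 0.004], [0.306, -0.952, -0.002], [0.004, 0.003, -1.0]]
contact_force: [0.1, 0.2, -0.1]
width: 0.95
```

Call:
servo_tool([
  [0, 0, -5, 0, 95],
  [0, 0, -15, 0, 95],
  [0, 0, -30, 0, 95],
  [0, 0, -55, 0, 95],
  [0, 0, -85, 0, 95],
  [0, 0, -115, 0, 95],
  [-15, 0, -121, 0, 95],
  [-38, 0, -121, 0, 95],
])

```text
t: 12.6
eef_pos: [506.3, 229.4, 154.1]
ee_rot: [[0.952, 0.307, 0.012], [0.307, -0.952, 0.001], [0.012, 0.003, -1.0]]
contact_force: [0.3, 0.3, -1.3]
width: 0.952
```

```bash
python3 - <<'E'
from h import *
plan((502,229,150),0.315)
im,p=grab("wrist","w10.png"); np.savez("w10.npz",p=p[0],R=p[1])
E
```

```text
t 12.6 pos [506.3 229.4 154.1] phi 0.312 q7 -1.18 -> shift [-4.3 -0.9  4.1] roll -0.003 F [ 0.3  0.3 -1.3] w 0.952
```

View pics/w10.png

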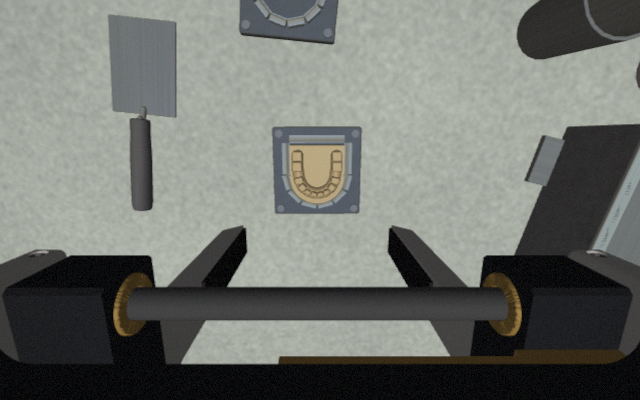

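```bash
python3 - <<'E'
from h import *
d=np.load("w10.npz");pose=(d["p"],d["R"]);im=cv2.imread("pics/w10.png")
c,m,cn,px=tanmask(im,(265,120,370,220))
cv2.drawContours(c,[cn.reshape(-1,1,2)],-1,(0,0,255),1); cv2.imwrite("pics/w10z.png",c)
w=np.array([onz("wrist",q,38,pose)[:2] for q in px])
print(cv2.minAreaRect(w.astype(np.float32)))
for a in (.29,.305,.315,.325,.34):
    A=ext(w,a);u,v=A[4],A[5]
    print(a,A[1]-A[0],A[3]-A[2],"c",((A[0]+28)*u+(A[2]+A[3])/2*v).round(1))
E
```

```text
((532.125732421875, 237.6616668701172), (56.419647216796875, 51.887611389160156), 18.08432388305664)
0.29 57.03522512794632 52.289919303010095 c [531.8 237.8]
0.305 56.66653519739839 52.053782464770514 c [531.9 237.7]
0.315 56.43209655564317 51.89763408795185 c [531.9 237.6]
0.325 56.65119997972238 51.94781469316975 c [531.9 237.5]
0.34 57.011569461329486 52.35486636065444 c [532.  237.4]
```

View pics/w10z.png

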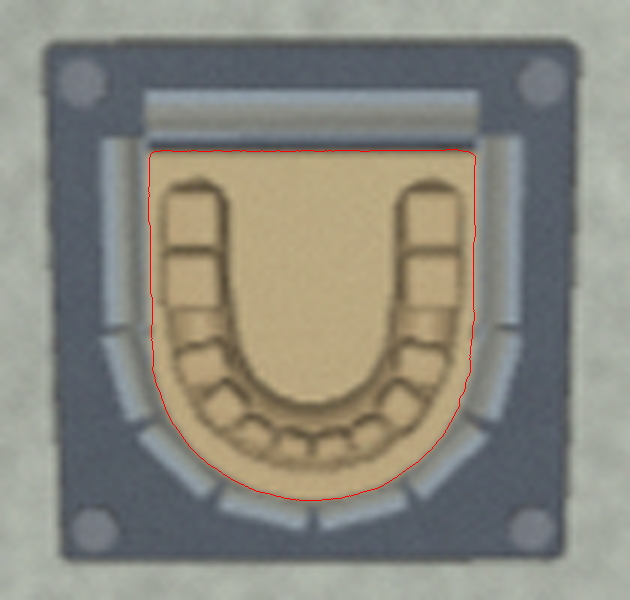

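```bash
python3 - <<'E'
from h import *
plan((427,-189,150),-0.1)
E
```

```text
t 12.65 pos [498.6 227.3 152.3] phi 0.311 q7 -1.18 -> shift [-195.4  374.5    2.6] roll 0.411 F [-5.3 -2.6 -1.1] w 0.949
```

Call:
servo_tool([
  [-18, 34, 0, 0.04, 95],
  [-36, 68, 0, 0.08, 95],
  [-54, 102, 0, 0.12, 95],
  [-72, 136, 0, 0.16, 95],
  [-90, 170, 0, 0.2, 95],
  [-108, 204, 0, 0.24, 95],
  [-126, 238, 0, 0.28, 95],
  [-144, 272, 0, 0.32, 95],
])

```text
t: 13.32
eef_pos: [444.2, -77.3, 153.3]
ee_rot: [[1.0, -0.011, 0.003], [-0.011, -1.0, -0.0], [0.003, 0.0, -1.0]]
contact_force: [1.5, 0.2, 0.1]
width: 0.95
```

```bash
python3 - <<'E'
from h import *
plan((427,-189,150),-0.1)
E
```

```text
t 13.32 pos [444.2 -77.3 153.3] phi -0.011 q7 -0.82 -> shift [-15.9 111.9   3.3] roll 0.089 F [1.5 0.2 0.1] w 0.95
```

Call:
servo_tool([
  [-5, 35, 0, 0.03, 95],
  [-10, 70, 1, 0.06, 95],
  [-14, 98, 2, 0.09, 95],
  [-16, 112, 3, 0.09, 95],
  [-16, 112, 3, 0.09, 95],
  [-16, 112, 3, 0.09, 95],
  [-16, 112, 3, 0.09, 95],
  [-16, 112, 3, 0.09, 95],
])

```text
t: 13.98
eef_pos: [427.3, -187.3, 150.3]
ee_rot: [[0.995, -0.099, 0.002], [-0.099, -0.995, 0.001], [0.002, -0.001, -1.0]]
contact_force: [-0.1, -0.0, 0.5]
width: 0.947
```

```bash
python3 - <<'E'
from h import *
plan((427,-189,150),-0.1)
im,p=grab("wrist","w11.png"); np.savez("w11.npz",p=p[0],R=p[1]);print(p[1].round(4))
E
```

```text
t 13.98 pos [ 427.3 -187.3  150.3] phi -0.099 q7 -0.67 -> shift [-0.1  1.7  0.3] roll 0.001 F [-0.1 -0.   0.5] w 0.947
[[ 9.951e-01 -9.870e-02  2.400e-03]
 [-9.870e-02 -9.951e-01  8.000e-04]
 [ 2.300e-03 -1.000e-03 -1.000e+00]]
```

View pics/w11.png

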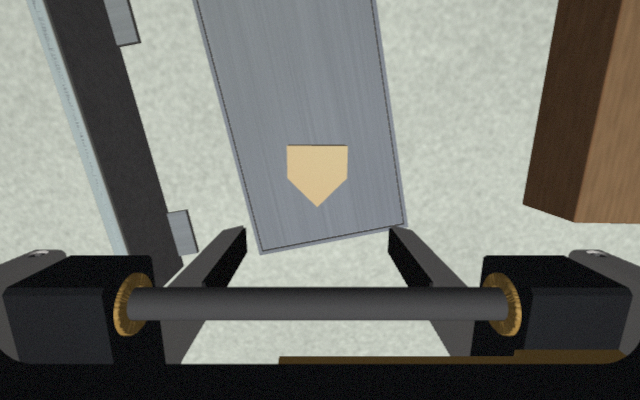

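```bash
python3 - <<'E'
from h import *
d=np.load("w11.npz");pose=(d["p"],d["R"]);im=cv2.imread("pics/w11.png")
c,m,cn,px=tanmask(im,(270,130,365,220))
cv2.drawContours(c,[cn.reshape(-1,1,2)],-1,(0,0,255),1); cv2.imwrite("pics/w11z.png",c)
w=np.array([onz("wrist",q,41,pose)[:2] for q in px])
print(cv2.minAreaRect(w.astype(np.float32)))
for a in (-.13,-.12,-.11,-.10,-.09,-.08,-.07):
    A=ext(w,a);u,v=A[4],A[5]
    print(a,(A[1]-A[0]).round(1),(A[3]-A[2]).round(2),"c",((A[0]+A[1])/2*u+(A[2]+A[3])/2*v).round(1))
E
```

```text
((452.49188232421875, -189.74966430664062), (56.0035514831543, 57.84306335449219), 84.37732696533203)
-0.13 58.6 56.59 c [ 452.9 -189.4]
-0.12 58.4 56.37 c [ 452.8 -189.5]
-0.11 58.1 56.18 c [ 452.6 -189.6]
-0.1 57.9 56.0 c [ 452.5 -189.7]
-0.09 58.1 56.08 c [ 452.6 -189.8]
-0.08 58.3 56.28 c [ 452.7 -189.9]
-0.07 58.6 56.5 c [ 452.8 -190.1]
```

View pics/w11z.png

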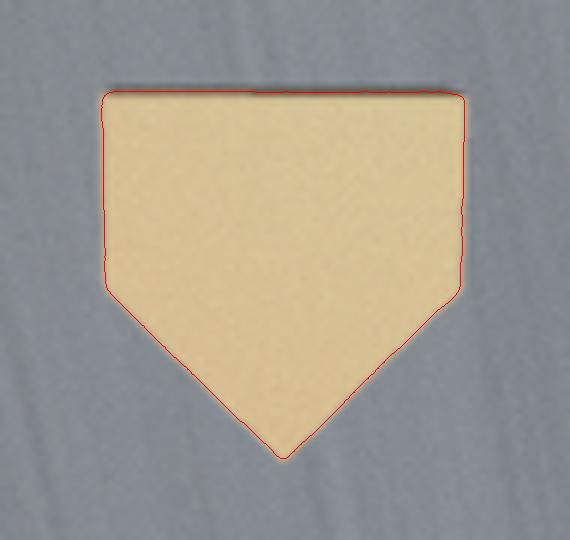

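```bash
python3 - <<'E'
from h import *
plan((459.5,-190.4,18),-0.099)
E
```

```text
t 14.03 pos [ 427.3 -187.5  150.3] phi -0.099 q7 -0.67 -> shift [ 32.   -0.2 132.4] roll 0.0 F [ 0.1 -0.1 -0.6] w 0.95
```

Call:
servo_tool([
  [12, 0, 30, 0, 98],
  [24, 0, 60, 0, 98],
  [32, 0, 75, 0, 98],
  [32, 0, 85, 0, 98],
  [32, 0, 95, 0, 98],
  [32, 0, 102, 0, 98],
  [32, 0, 106, 0, 98],
  [32, 0, 106, 0, 98],
])

```text
t: 14.7
eef_pos: [458.8, -190.3, 44.3]
ee_rot: [[0.995, -0.099, 0.002], [-0.099, -0.995, 0.001], [0.002, -0.001, -1.0]]
contact_force: [0.0, -0.4, -0.5]
width: 0.98
```

```bash
python3 - <<'E'
from h import *
plan((459.5,-190.4,18),-0.099)
E
```

```text
t 14.7 pos [ 458.8 -190.3   44.3] phi -0.099 q7 -0.54 -> shift [ 0.6  0.  26.3] roll -0.0 F [ 0.  -0.4 -0.5] w 0.98
```

Call:
servo_tool([
  [0.6, 0, 7, 0, 98],
  [0.6, 0, 14, 0, 98],
  [0.6, 0, 20, 0, 98],
  [0.6, 0, 24, 0, 98],
  [0.6, 0, 26, 0, 98],
  [0.6, 0, 26, 0, 98],
  [0.6, 0, 26, 0, 80],
  [0.6, 0, 26, 0, 65],
], squeeze=30)

```text
t: 15.37
eef_pos: [459.6, -190.5, 18.4]
ee_rot: [[0.995, -0.099, 0.002], [-0.099, -0.995, 0.001], [0.002, -0.001, -1.0]]
contact_force: [-0.2, 0.5, -0.0]
width: 0.868
```

Call:
servo_tool([
  [0, 0, 0, 0, 60],
  [0, 0, 0, 0, 50],
  [0, 0, 0, 0, 30],
  [0, 0, 0, 0, 10],
  [0, 0, 0, 0, 10],
  [0, 0, 0, 0, 10],
  [0, 0, 0, 0, 10],
  [0, 0, 0, 0, 10],
], squeeze=30)

```text
t: 16.03
eef_pos: [459.7, -190.5, 18.5]
ee_rot: [[0.995, -0.099, 0.002], [-0.099, -0.995, 0.001], [0.002, -0.001, -1.0]]
contact_force: [-0.4, 0.1, 2.2]
width: 0.594
```

```bash
python3 - <<'E'
from h import *
plan((459.5,-190.4,18),-0.099)
im,p=grab("wrist","w12.png"); np.savez("w12.npz",p=p[0],R=p[1]);print(p[1].round(4))
E
```

```text
t 16.03 pos [ 459.7 -190.5   18.5] phi -0.099 q7 -0.5 -> shift [-0.2 -0.1  0.5] roll -0.0 F [-0.4  0.1  2.2] w 0.594
[[ 9.951e-01 -9.890e-02  2.300e-03]
 [-9.890e-02 -9.951e-01  8.000e-04]
 [ 2.200e-03 -1.000e-03 -1.000e+00]]
```

View pics/w12.png

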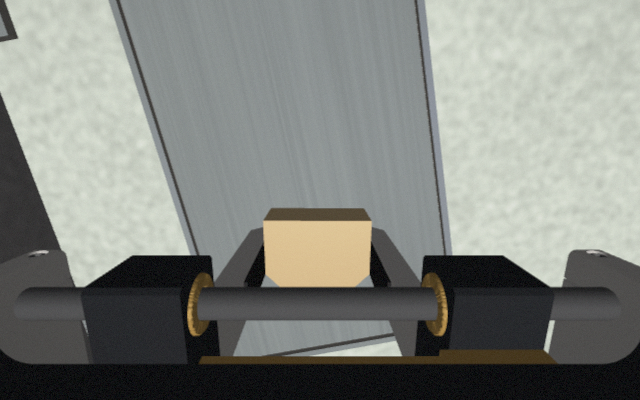

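Call:
servo_tool([
  [0, 0, -4, 0, 10],
  [0, 0, -12, 0, 10],
  [0, 0, -26, 0, 10],
  [0, 0, -44, 0, 10],
  [0, 0, -64, 0, 10],
  [0, 0, -84, 0, 10],
  [0, 0, -104, 0, 10],
  [0, 0, -120, 0, 10],
])

```text
t: 16.75
eef_pos: [459.3, -190.8, 140.4]
ee_rot: [[0.995, -0.099, 0.003], [-0.099, -0.995, 0.0], [0.003, -0.001, -1.0]]
contact_force: [0.3, -0.6, -0.6]
width: 0.593
```

```bash
python3 - <<'E'
from h import *
plan((538.8,239.8,145),0.315)
im,p=grab("wrist","w13.png"); np.savez("w13.npz",p=p[0],R=p[1]);print(p[1].round(4))
g=cv2.cvtColor(im,cv2.COLOR_BGR2GRAY).astype(int); print(g[200:226,318],g[200:226,290],g[200:226,345]); print(g[230,258:272],g[230,362:376])
E
```

```text
t 16.75 pos [ 459.3 -190.8  140.4] phi -0.099 q7 -0.68 -> shift [  36.4 -436.3   -4.3] roll -0.414 F [ 0.3 -0.6 -0.6] w 0.593
[[ 9.951e-01 -9.930e-02  3.000e-03]
 [-9.930e-02 -9.951e-01  3.000e-04]
 [ 3.000e-03 -6.000e-04 -1.000e+00]]
[150 150 153 152 150 151 151 133  88  73  72  73  73  71  69  72  73  76
  72  74  96 183 198 197 199 198] [145 144 148 145 144 147 146 132  90  72  74  72  70  72  73  73  73  71
  72  75 124 186 197 198 199 197] [143 143 147 145 145 143 145 147  98  71  74  72  75  72  74  74  72  75
  72  71  98 185 199 198 198 196]
[ 78  71  77  78  78 151 196 195 195 194 196 195 195 195] [197 197 197 198 198 197 194 195 186 137  74  74  75  77]
```

View pics/w13.png

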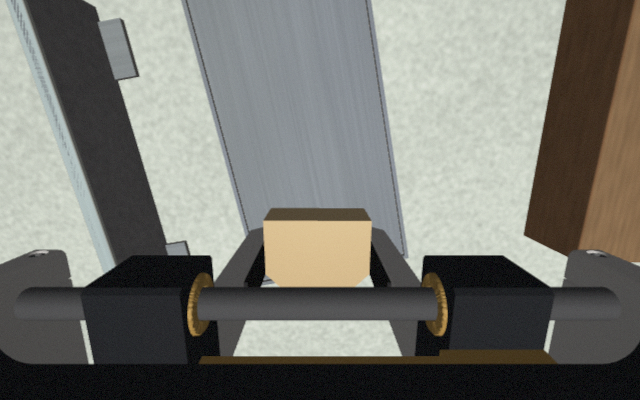

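```bash
python3 - <<'E'
from h import *
print(intool((317,220.2),-22.5),intool((262.9,230),-22.5),intool((371.1,230),-22.5)); print(intool((317,207.7),4.5))
E
```

```text
[21.15788837  0.39184749] [ 15.81361567 -27.79422607] [15.8647311  28.57691189]
[20.98027467  0.37160806]
```

Call:
servo_tool([
  [2, -24, -1, -0.02, 10],
  [5, -60, -2, -0.06, 10],
  [8, -96, -3, -0.1, 10],
  [11, -132, -4, -0.14, 10],
  [14, -168, -4, -0.18, 10],
  [17, -204, -4, -0.22, 10],
  [20, -240, -4, -0.26, 10],
  [23, -276, -4, -0.3, 10],
])

```text
t: 17.47
eef_pos: [510.6, 82.5, 146.4]
ee_rot: [[0.98, 0.201, 0.006], [0.201, -0.98, -0.001], [0.006, 0.002, -1.0]]
contact_force: [0.4, 0.8, -0.9]
width: 0.594
```

```bash
python3 - <<'E'
from h import *
plan((539.2,240.2,140),0.315)
E
```

```text
t 17.47 pos [510.6  82.5 146.4] phi 0.202 q7 -0.99 -> shift [  59.7 -148.7    6.4] roll -0.113 F [ 0.4  0.8 -0.9] w 0.594
```

Call:
servo_tool([
  [14, -35, 2, -0.03, 10],
  [28, -70, 4, -0.06, 10],
  [42, -105, 6, -0.09, 10],
  [52, -130, 6, -0.11, 10],
  [58, -144, 6, -0.113, 10],
  [60, -149, 6, -0.113, 10],
  [60, -149, 6, -0.113, 10],
  [60, -149, 6, -0.113, 10],
])

```text
t: 18.13
eef_pos: [539.4, 238.0, 140.4]
ee_rot: [[0.952, 0.307, 0.006], [0.307, -0.952, -0.003], [0.005, 0.005, -1.0]]
contact_force: [-0.1, 0.1, -0.0]
width: 0.594
```

```bash
python3 - <<'E'
from h import *
plan((539.2,240.2,100),0.315)
im,p=grab("wrist","w14.png"); np.savez("w14.npz",p=p[0],R=p[1]);print(p[1].round(4))
cv2.imwrite("pics/w14z.png",cv2.resize(im[130:290,220:420],None,fx=3.7,fy=3.7,interpolation=cv2.INTER_CUBIC))
E
```

```text
t 18.13 pos [539.4 238.  140.4] phi 0.312 q7 -1.17 -> shift [ 0.2 -2.3 40.4] roll -0.003 F [-0.1  0.1 -0. ] w 0.594
[[ 0.9516  0.3074  0.0061]
 [ 0.3074 -0.9516 -0.0028]
 [ 0.005   0.0046 -1.    ]]
```

View pics/w14z.png

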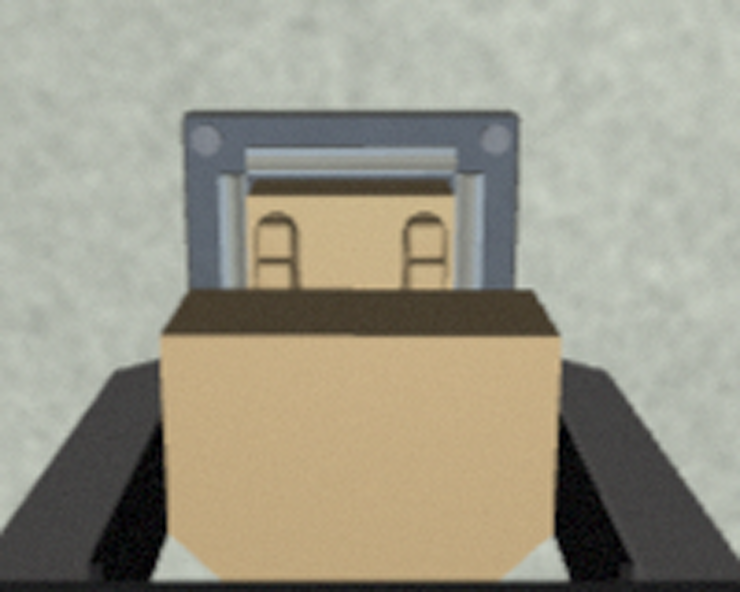

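Call:
servo_tool([
  [0, -2.3, 5, 0, 10],
  [0, -2.3, 11, 0, 10],
  [0, -2.3, 18, 0, 10],
  [0, -2.3, 25, 0, 10],
  [0, -2.3, 32, 0, 10],
  [0, -2.3, 38, 0, 10],
  [0, -2.3, 40, 0, 10],
  [0, -2.3, 40, 0, 10],
])

```text
t: 18.85
eef_pos: [538.6, 239.5, 99.7]
ee_rot: [[0.952, 0.306, 0.005], [0.306, -0.952, -0.003], [0.004, 0.005, -1.0]]
contact_force: [0.3, -0.5, -1.5]
width: 0.596
```

```bash
python3 - <<'E'
from h import *
plan((539.2,240.2,71.5),0.315)
im,p=grab("wrist","w15.png"); np.savez("w15.npz",p=p[0],R=p[1]);print(p[1].round(4))
cv2.imwrite("pics/w15z.png",cv2.resize(im[140:290,220:420],None,fx=4,fy=4,interpolation=cv2.INTER_CUBIC))
im,p=grab("scene","s15.png")
E
```

```text
t 18.85 pos [538.6 239.5  99.7] phi 0.311 q7 -1.14 -> shift [ 0.7 -0.6 28.2] roll -0.004 F [ 0.3 -0.5 -1.5] w 0.596
[[ 0.9519  0.3064  0.005 ]
 [ 0.3064 -0.9519 -0.0033]
 [ 0.0037  0.0046 -1.    ]]
```

View pics/w15z.png

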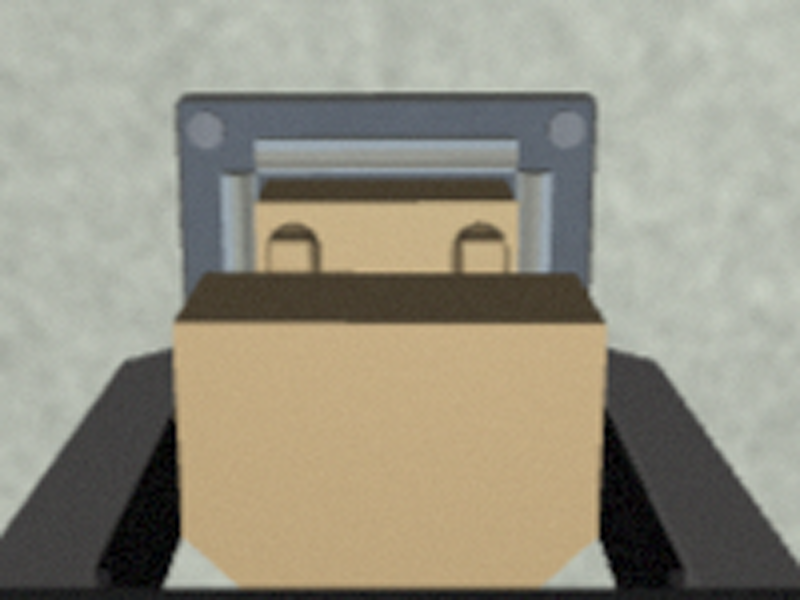

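View pics/s15.png

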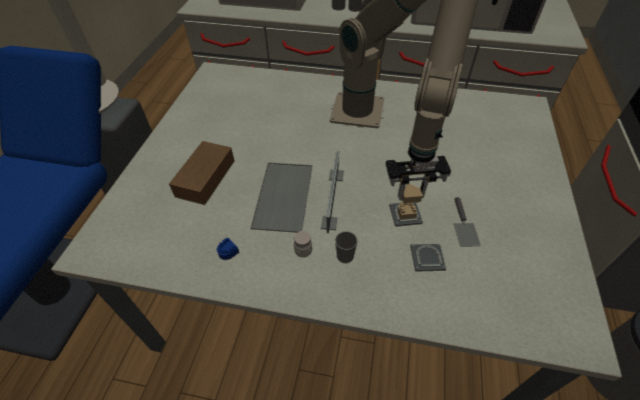

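```bash
python3 - <<'E'
from h import *
d=np.load("w15.npz");pose=(d["p"],d["R"]);z=pose[0][2]
P=lambda u,v,z:onz("wrist",(220+(u+.5)/4-.5,140+(v+.5)/4-.5),z,pose)
a=.315;u=np.array([np.cos(a),np.sin(a)]);v=np.array([-u[1],u[0]])
f=lambda q:(round(float(q[:2]@u),1),round(float(q[:2]@v),1))
print("lower pred",f(np.array([532.0,237.6,0])))
print("lower back top",f(P(255,201,38)),f(P(517,201,38)))
print("lower back bottom",f(P(262,179,10)),f(P(513,179,10)))
print("upper back top",f(P(174,322,z+22.5)),f(P(605,322,z+22.5)))
print("upper back bottom",f(P(207,273,z-4.5)),f(P(577,273,z-4.5)))
im=cv2.imread("pics/w15.png");g=cv2.cvtColor(im,cv2.COLOR_BGR2GRAY).astype(int)
for c in (275,300,330,360): print(g[184:194,c],g[204:212,c],g[216:224,c])
print(g[191,278:290],g[191,344:354])
E
```

```text
lower pred (579.4, 61.1)
lower back top (607.5, 86.9) (607.4, 35.2)
lower back bottom (607.2, 88.3) (607.0, 33.1)
upper back top (607.4, 88.6) (607.2, 32.9)
upper back bottom (607.2, 88.2) (607.0, 32.3)
[137 143 140 142 138 136 137 134 136 135] [117 118 118 109  77  62  64  62] [ 60  64  64  63 109 161 176 175]
[ 87  68  59  66  63  60 110 166 179 179] [146 148 147 133  84  62  65  61] [ 64  62  64  65 110 164 178 177]
[ 86  66  60  65  62  63 135 171 180 180] [180 180 180 176 104  61  65  65] [ 63  62  63  66  86 162 178 175]
[100  98 100 101  99 104 101 103 102 101] [ 98 100 101 102  75  58  64  62] [ 61  60  62  61  85 160 176 175]
[156 152 137 123 125 146 167 166 168 165 167 168] [174 175 175 176 175 162 141 134 138 144]
```

Call:
servo_tool([
  [0.5, -0.3, 4, -0.003, 10],
  [1, -0.6, 8, -0.003, 10],
  [1, -0.6, 12, -0.003, 10],
  [1, -0.6, 16, -0.003, 10],
  [1, -0.6, 20, -0.003, 10],
  [1, -0.6, 23, -0.003, 10],
  [1, -0.6, 24, -0.003, 10],
  [1, -0.6, 24, -0.003, 10],
])

```text
t: 19.62
eef_pos: [539.9, 240.3, 76.2]
ee_rot: [[0.951, 0.309, 0.006], [0.309, -0.951, -0.003], [0.005, 0.005, -1.0]]
contact_force: [-0.5, 0.1, -1.3]
width: 0.594
```

```bash
python3 - <<'E'
from h import *
plan((539.5,240.2,71.5),0.315)
im,p=grab("wrist","w16.png"); np.savez("w16.npz",p=p[0],R=p[1])
cv2.imwrite("pics/w16z.png",cv2.resize(im[140:290,220:420],None,fx=4,fy=4,interpolation=cv2.INTER_CUBIC))
plan((539.5,240.2,71.5),0.315)
E
```

```text
t 19.62 pos [539.9 240.3  76.2] phi 0.314 q7 -1.12 -> shift [-0.5 -0.   4.7] roll -0.001 F [-0.5  0.1 -1.3] w 0.594
t 19.67 pos [540.1 240.4  76.4] phi 0.314 q7 -1.12 -> shift [-0.7 -0.   4.9] roll -0.001 F [ 0.5 -0.1 -0.2] w 0.592
```

View pics/w16z.png

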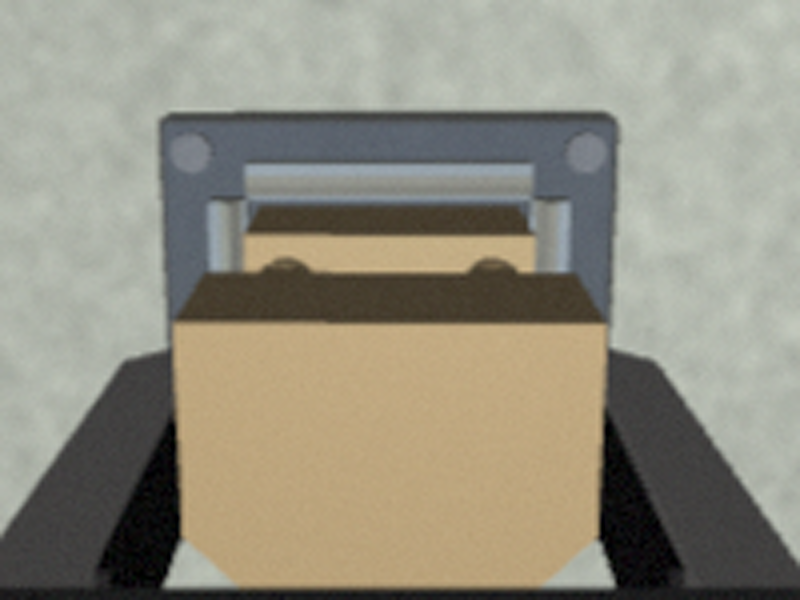

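```bash
python3 - <<'E'
from h import *
d=np.load("w16.npz");pose=(d["p"],d["R"]);z=pose[0][2]
P=lambda u,v,z:onz("wrist",(220+(u+.5)/4-.5,140+(v+.5)/4-.5),z,pose)
a=.315;u=np.array([np.cos(a),np.sin(a)]);v=np.array([-u[1],u[0]])
f=lambda q:(round(float(q[:2]@u),1),round(float(q[:2]@v),1))
print("lower back top",f(P(245,234,38)),f(P(534,234,38)))
print("upper back top",f(P(174,322,z+22.5)),f(P(606,322,z+22.5)))
print("upper back bottom",f(P(207,273,z-4.5)),f(P(577,273,z-4.5)))
E
```

```text
lower back top (607.4, 86.7) (607.4, 35.1)
upper back top (608.8, 89.0) (608.8, 33.1)
upper back bottom (608.6, 88.6) (608.6, 32.7)
```

Call:
servo_tool([
  [-0.3, 0, 1, 0, 10],
  [-0.3, 0, 2, 0, 10],
  [-0.3, 0, 3, 0, 10],
  [-0.3, 0, 4, 0, 10],
  [-0.3, 0, 4.8, 0, 10],
  [-0.3, 0, 4.8, 0, 10],
  [-0.3, 0, 4.8, 0, 10],
  [-0.3, 0, 4.8, 0, 10],
])

```text
t: 20.33
eef_pos: [539.9, 240.3, 71.7]
ee_rot: [[0.951, 0.309, 0.006], [0.309, -0.951, -0.003], [0.005, 0.005, -1.0]]
contact_force: [0.2, 0.2, -0.5]
width: 0.594
```

```bash
python3 - <<'E'
from h import *
plan((539.6,240.2,71.5),0.315)
im,p=grab("wrist","w17.png"); np.savez("w17.npz",p=p[0],R=p[1]);print(p[1].round(4))
cv2.imwrite("pics/w17z.png",cv2.resize(im[140:290,220:420],None,fx=4,fy=4,interpolation=cv2.INTER_CUBIC))
plan((539.6,240.2,71.5),0.315)
im,p=grab("scene","s17.png")
cv2.imwrite("pics/s17z.png",cv2.resize(im[150:240,360:460],None,fx=6,fy=6,interpolation=cv2.INTER_CUBIC))
plan((539.6,240.2,71.5),0.315)
E
```

```text
t 20.33 pos [539.9 240.3  71.7] phi 0.314 q7 -1.11 -> shift [-0.3 -0.   0.2] roll -0.001 F [ 0.2  0.2 -0.5] w 0.594
[[ 0.951   0.3092  0.0063]
 [ 0.3092 -0.951  -0.0029]
 [ 0.0051  0.0047 -1.    ]]
t 20.38 pos [539.9 240.3  71.7] phi 0.314 q7 -1.11 -> shift [-0.3 -0.   0.2] roll -0.001 F [ 0.1 -0.  -1.8] w 0.593
t 20.43 pos [539.9 240.3  71.7] phi 0.314 q7 -1.11 -> shift [-0.3 -0.   0.2] roll -0.001 F [ 0.   0.1 -1.4] w 0.596
```

View pics/w17z.png

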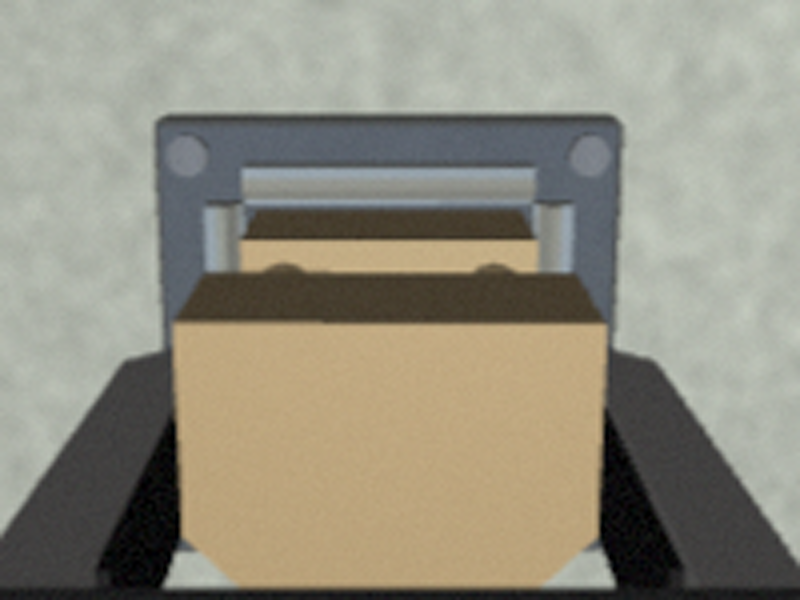

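View pics/s17z.png

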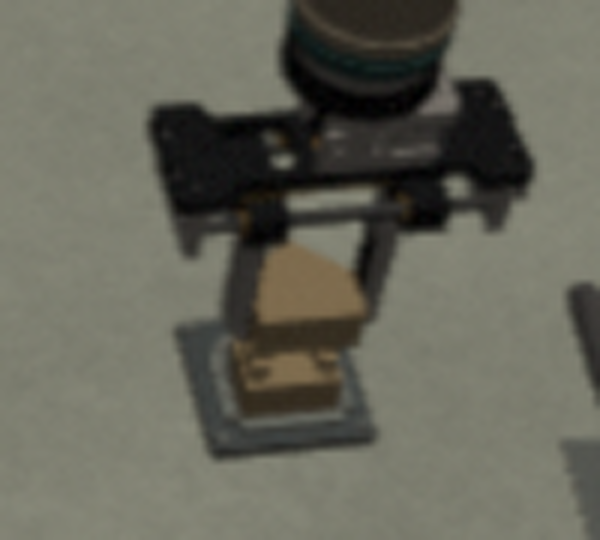

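```bash
python3 - <<'E'
from h import *
d=np.load("w17.npz");pose=(d["p"],d["R"]);z=pose[0][2]
P=lambda u,v,z:onz("wrist",(220+(u+.5)/4-.5,140+(v+.5)/4-.5),z,pose)
a=.315;u=np.array([np.cos(a),np.sin(a)]);v=np.array([-u[1],u[0]])
f=lambda q:(round(float(q[:2]@u),1),round(float(q[:2]@v),1))
print("lower back top",f(P(241,239,38)),f(P(537,239,38)))
print("upper back top",f(P(174,322,z+22.5)),f(P(606,322,z+22.5)))
print("upper back bottom",f(P(207,273,z-4.5)),f(P(577,273,z-4.5)))
E
```

```text
lower back top (607.5, 86.8) (607.4, 35.0)
upper back top (608.8, 88.9) (608.7, 33.1)
upper back bottom (608.6, 88.6) (608.5, 32.6)
```

```bash
python3 - <<'E'
from h import *
s=env.get_state();print(np.abs(s["joint_vel"]).max(),s["eef_pos"].round(2))
print(env.sign_off())
E
```

```text
0.0018020067969396303 [539.92 240.29  71.69]
the job is handed in; nothing more can be done
None
```

The job is handed in at about 20.4 s of the 72 s allowed. The lower cast is seated in the right-hand holder and released, and the upper cast is held still above it.

**Lower cast:** It touched the pocket floor at the expected height with about 10 N of push. The picture after release showed it inside the rim on all sides, centred at (532.0, 237.6) mm with yaw 0.315 rad, matching the pocket to within about 0.3 mm.

**Upper cast:** I gripped it at 30 N and carried it over the divider with the tooth tips about 40 mm above its top edge. My last checks showed:
- **Alignment:** centres agree to about 0.2 mm lengthways and 0.1 mm sideways, and the two back edges are parallel to within about 0.003 rad.
- **Gap:** about 7.2 mm. This comes from the measured tool height and the height at which I gripped the cast; I did not see the gap directly in an image.
- **Level:** tool tilt about 0.4°.
- **Stillness:** joint speeds were near zero and the contact force was at noise level.

**Disagreements:** For both casts, the offset from the tool measured before the grip and in the hand differed by 0.5 to 0.7 mm. I corrected the final position from pictures showing both casts together.

Nothing else on the table was moved. I saw no force readings that suggested contact with the divider or between the casts.

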